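# Mount the grinding wheel on the tilting spindle

## Robot

A 7-joint arm with a two-finger parallel gripper is mounted at the origin on the work surface. World frame = base frame: x ahead of the robot, y to its left, z up, the work surface at z = 0. Lengths are in m, angles in rad, forces in N, time in s.
With the tool pointing down it reaches from about 0.4 to 0.85 m from the base axis. Payload 10.4 kg.
Tool frame: the origin (TCP) lies between the finger pads; the fingertips stand tip_extent ahead of it and the grasp point (between the pads) lies 2 mm behind it (tip_extent is the distance from the TCP to the fingertips, in m); z points along the fingers, y is the direction in which the jaws open and shut (so a half turn about z gives the same grasp; the last joint's range is limited). The gripper opens to 87 mm and grips with 3 to 60 N. Pads are 19 mm wide; open, the fingers measure 117 mm over their backs; the gripper's body (75 mm by 190 mm) begins 51 mm behind the grasp point.
Start: joints at [-1.152, 0.332, -0.065, 1.46, 0.022, 1.35, -0.088], TCP at [0.267, 0.565, 0.24] pointing down, gripper open.
Joint ranges: [-2.6, 2.6], [-0.5, 2.12], [-1.47, 1.34], [0.16, 2.42], [-1.27, 4.41], [0.06, 2.06], [-2.6, 2.6]. Speed limits (rad/s): [2.22, 2.22, 2.79, 2.79, 3.14, 3.14, 3.14].

## Interface

Orientations are given as a unit quaternion [x, y, z, w].
In Python, from bench import read_state, camera, camera_params, close_job, tip_extent gives the robot as it stands. The module is installed in compiled form; this text tells all that it offers.
- The arm moves only by the tool send_rows, never from a script. Its argument "steps" is a list of rows, each a list of 7 numbers: the turn, a rotation vector about the tool's x, y, z in degrees, then the shift along the tool's x, y, z in m, then the gripper's target within -1 to 1 (shut at 1, half-way at 0, fully open at -1). In form: [[ax, ay, az, x, y, z, jaw], ...]. A call has exactly 10 rows; each row shifts and turns the pose as measured when the row begins, along the tool's axes as they then stand; what a row does not reach is not made up. A row lasts 1/10 s, in which the tool goes at most 50 mm and 8.59 degrees, less where a joint would pass 70% of its speed; a pose out of reach is approached as far as the arm can. A call with a gripper value outside its range is refused whole. The fingers move at their own pace and stop on an object; "force" is the grip in N (left out, the last holds). Time passes only in rows, so rows that do not move let the fingers close, or fill a call up. It gives the time, the measured TCP pose, the force and the opening at its end, in the units of the state.
- read_state(): the state, without advancing time (a new reading comes with each control period).
- camera(name): name is "scene" or "top" or "wrist"; returns (picture, depth): 400x640x3 uint8, blue, green, red; 400x640 float32, m along the optical axis (not along the pixel's ray), 0 where there is no reading.
- camera_params(name): a dict with "camera_matrix" (3x3 intrinsics, pixels), "world_from_camera" (4x4, takes a point from camera to world coordinates). Camera axes: x right, y down, z forward; pixel columns grow to the right and rows downward; lengths in m; the calibration is good to about 2 mm. A picture is of the moment at which its call begins: read the wrist's pose just before it. camera_params takes no time and is no camera call; for the wrist camera it gives the pose at the moment of the call.
- close_job(): hands the job in, once; it reports no verdict.
The state is a dict: "time": time; "joint_positions": joint angles; "joint_vel": joint speeds; "joint_torque": joint torques, N m; "ee_pos": TCP position; "eef_rot": TCP orientation; "ft_force": force on the tool from outside, world axes, zero at the start; "torque": the same for the moment, N m; "width": finger opening in m.
Only numpy, scipy, OpenCV 4.12 (cv2) and the standard library are available. Lean on these libraries where they do the work, as an engineer would, in place of code of your own. Each camera call takes 0.05 s, during which the arm holds its last target.

## Task

Set up the tilted grinding spindle in its proper order: slide the brass backing flange fully down onto the spindle's shoulder with its pilot boss outwards, then take the green-rimmed wheel from the rack and slide it hub outwards over the boss until it lies flat on the flange, then slide the red push-on clamping nut, flanged end first, down the spindle until it sits on the wheel's hub. Slide each part home gently, without ramming it, and leave the other things on the bench, the grey felt wheel and the set tilt of the head where they are.

Things in the scene. Friction and masses are not known exactly. Their poses are not given: they have to be found in the camera images.
- flange_seat (a point): Centre of the spindle's flat steel shoulder (56 mm disc), where the flange's underside belongs. z is the spindle's axis, out of the head and up to its free end, leaning towards the machine's front. The 20 mm steel spindle stands 80 mm out from here; its last 12 mm taper to 10 mm. A clear splash shield 88 mm from the axis round the far (+x) side reaches 40 mm above this point along z.
- wheel_seat (a point): Point on the spindle axis 14 mm out from the shoulder, same axes: where the centre of the wheel's flat back belongs once the flange is home.
- nut_seat (a point): Point on the spindle axis 50 mm out from the shoulder, same axes: where the centre of the nut's flanged underside belongs once the wheel is home.
- hose_top (a point): Highest point of the blue 16 mm water hose on the machine's left side, fixed; from here the hose runs 30 mm forward and 27 mm inward and slightly down, to end 98 mm from the machine's middle plane. It stands clear of the wheel's place by about 25 mm.
- flange: Brass backing flange, lying flat, boss up, loose, 0.25 to 0.42 kg. Disc 64 mm in diameter and 14 mm thick with a pilot boss 34 mm in diameter standing 28 mm above the disc (42 mm high in all), its top 6 mm chamfered, and a 22.5 mm hole right through. Origin: centre of the underside; z along the hole, from the disc to the boss.
- wheel: Wheel to fit: green rim, metal core, 0.45 to 0.7 kg, loose on one of the rack's two pegs, hub outwards. Disc 130 mm in diameter, 18 mm thick; round hub 54 mm in diameter standing 18 mm above the disc's front (36 mm in all); 37 mm hole right through. Origin: centre of the flat back; z along the hole from back to hub, square to the rack's board. Draw it off the peg along z.
- nut: Red push-on clamping nut (it slides along the spindle, no turning), loose, 0.18 kg, lying flanged end down. Dark flange 60 mm in diameter and 8 mm thick, red ribbed body 44 mm in diameter above it, 34 mm high in all, with a 22.5 mm hole right through. Origin: centre of the flanged underside; z along the hole, from flange to body.
- machine: Tilting-head grinding machine, fixed: green casting with a yoke holding the grey spindle head, grey motor behind. Origin: on the bench under the tilt axis, front to -x. The tilt axis is 130 mm up, along y; the shoulder lies 83 mm from it along the spindle. The yoke is 138 mm wide (y) and 168 mm high.
- head (a joint): Tilt of the spindle from vertical towards the machine's front, in rad (0.42 to 0.70, or 24 to 40 degrees). Clamped: it does not swing under ordinary pushes.
- rack: Sloping wooden wheel rack, fixed: board 330 mm wide (y), 190 mm up the slope, its face tipped 35 degrees from level towards the robot, low edge 40 mm and high edge 150 mm above the bench; two pegs 80 mm either side of the middle, 30 mm thick, standing 30 mm square out of the board. Origin: on the bench under the middle of the board; front to -x.
- felt_wheel: Grey felt polishing wheel of the same size and shape as the green one (wooden core, black hub), loose, on the rack's other peg; leave it.
- tumbler: Amber glass tumbler standing open end up, 74 mm across, 95 mm high, loose bystander. Origin: centre of the underside.
- jar: Glass jar with a white lid, 68 mm across, 85 mm high, loose bystander. Origin: centre of the underside.
- paperweight: Green glass paperweight, 72 mm across, 56 mm high, loose bystander. Origin: centre of the underside.
- spanner: Steel spanner lying flat on the left, 190 mm long along its x, loose bystander. Origin: near its middle, on the bench.
- brush: Bench brush lying on the left, 180 mm long along its x, loose bystander. Origin: near its middle, on the bench.
- shears: Steel glassmaker's shears lying flat on the right near the robot, about 230 mm long along its x, loose bystander. Origin: near its middle, on the bench.
Things that resemble listed ones, but are neither listed nor needed, are in the scene too. Several things look just like the flange: the one meant starts farthest to the robot's right.

How it is judged:
On the way, in this order (a step that is already met when the one before it is completed fails the run):
1. the backing flange is home on the spindle's shoulder (z of flange in the frame of flange_seat between -0.004 and 0.003 m and distance between flange and flange_seat below 0.005 m and angle between the z axis of flange and the z axis of flange_seat, either way round below 0.07 rad), for 0.2 s.
2. the green wheel is home on the flange (all of step 1 and z of wheel in the frame of wheel_seat between -0.004 and 0.003 m and distance between wheel and wheel_seat below 0.006 m and angle between the z axis of wheel and the z axis of wheel_seat, either way round below 0.07 rad), for 0.2 s.
3. the clamping nut is home on the wheel's hub (all of step 2 and z of nut in the frame of nut_seat between -0.004 and 0.003 m and distance between nut and nut_seat below 0.005 m and angle between the z axis of nut and the z axis of nut_seat, either way round below 0.07 rad), for 0.2 s.
At the end, for the whole second after the job is handed in: The flange is on the shoulder, the green wheel on the flange and the nut on the wheel's hub: each within 3 mm of its seat along the spindle, its centre within 5 mm of its seat (6 mm for the wheel) and square to the spindle within 0.07 rad, released and at rest (all of step 3 and linear speed of each of flange, wheel, nut below 0.02 m/s); the robot touches nothing.
It fails at once if a part is rammed home (flange on the machine, wheel on the flange or nut on the wheel with over 150 N) (contact force between flange and machine above 150 N or contact force between wheel and flange above 150 N or contact force between nut and wheel above 150 N).
It fails at once if a bystander (felt wheel, tumbler, jar, paperweight, spanner, brush or shears) is moved by more than 30 mm (distance of any of felt_wheel, tumbler, jar, paperweight, spanner, brush, shears from where it was at the start of the episode above 0.03 m).
It fails at once if the tumbler or the jar is knocked over (angle between any of tumbler, jar's own z axis and vertical above 0.5 rad).
It fails at once if the spindle head is swung from its set tilt (shoulder moved by more than 8 mm) (distance of flange_seat from where it was at the start of the episode above 0.008 m).
It also fails if it takes over 70 s, if anything falls off the work surface, if the arm or the gripper's body presses on something with over 40 N, if the wrist force passes 120 N, or if a joint passes its speed limit or range.

## Working session

There is one attempt and no reset: what is moved stays moved. The work goes in short steps, Python scripts to look and compute and a tool call to move; the robot and the scene stay as the last step left them, time stands still between calls to the robot, and variables do not carry over. Pictures are saved under pics/ and viewed, and the job is handed in when it is done.

Besides the shell and the picture viewer there is one more tool, called after "Emit:" by a JSON object that holds its "op" and its "data". send_rows: Moves the arm, as the interface text tells. Its arguments: {"type":"object","properties":{"steps":{"type":"array"},"force":{"type":"number"}},"required":["steps"]}

```bash
mkdir -p pics
python3 - <<'E'
from bench import *
import cv2,numpy as np
s=read_state();print(s,tip_extent if not callable(tip_extent) else tip_extent())
for n in ["scene","top","wrist"]:
    p,d=camera(n);cv2.imwrite(f"pics/{n}0.png",p);np.save(f"pics/{n}0.npy",d)
    c=camera_params(n);print(n,np.round(c["camera_matrix"],1).tolist(),np.round(c["world_from_camera"],4).tolist())
    np.savez(f"pics/{n}0.npz",K=c["camera_matrix"],T=c["world_from_camera"])
E
```

```text
{'time': 0.0, 'joint_positions': array([-1.15156394,  0.33287385, -0.06468503,  1.46094149,  0.0216211 ,
        1.34988436, -0.08856432]), 'joint_vel': array([-9.14357905e-04, -5.71559968e-04,  6.88295286e-04,  7.89781291e-05,
        5.83790139e-05, -3.54456262e-04,  7.10984346e-04]), 'joint_torque': array([-2.36991327e-04, -6.23275924e+01,  2.42501922e-02, -3.89884686e+01,
       -6.13711984e-02,  3.99685535e-02,  1.49055531e-04]), 'ee_pos': array([0.26711303, 0.56464853, 0.23875257]), 'eef_rot': array([ 2.19149368e-01,  9.75691066e-01, -6.96860179e-04, -1.10177217e-04]), 'ft_force': array([-0.51136114, -0.65028126,  0.09113657]), 'torque': array([0.06959567, 0.02971431, 0.00194465]), 'width': 0.08723761957859522} 0.017
scene [[436.0, 0.0, 324.6], [0.0, 436.0, 195.6], [0.0, 0.0, 1.0]] [[-0.1545, 0.8676, -0.4726, 1.0548], [0.988, 0.1394, -0.0671, 0.1141], [0.0077, -0.4773, -0.8787, 1.2371], [0.0, 0.0, 0.0, 1.0]]
top [[507.5, 0.0, 318.9], [0.0, 507.5, 199.3], [0.0, 0.0, 1.0]] [[-0.0264, -0.9895, 0.1421, 0.2522], [-0.9996, 0.0266, -0.0004, 0.0377], [-0.0034, -0.1421, -0.9899, 1.5433], [0.0, 0.0, 0.0, 1.0]]
wrist [[314.3, 0.0, 317.7], [0.0, 314.3, 201.2], [0.0, 0.0, 1.0]] [[0.4284, 0.8617, 0.272, 0.1918], [0.9036, -0.4083, -0.1295, 0.5995], [-0.0006, 0.3013, -0.9535, 0.3849], [0.0, 0.0, 0.0, 1.0]]
```

View pics/scene0.png

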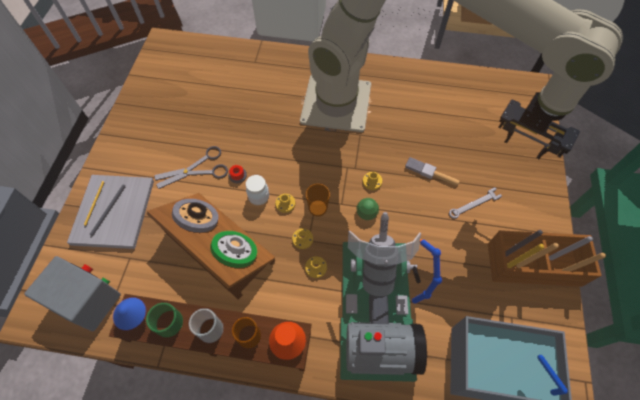

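View pics/top0.png

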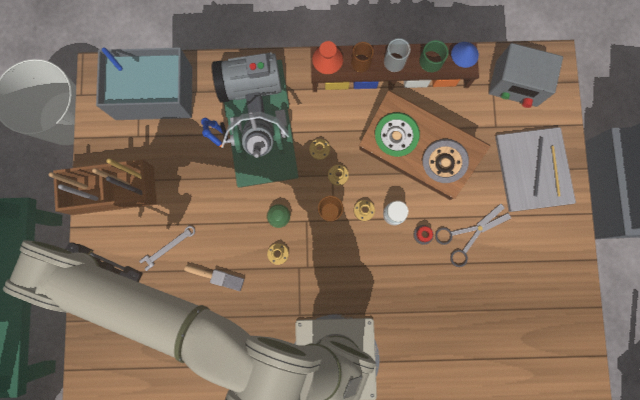

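View pics/wrist0.png

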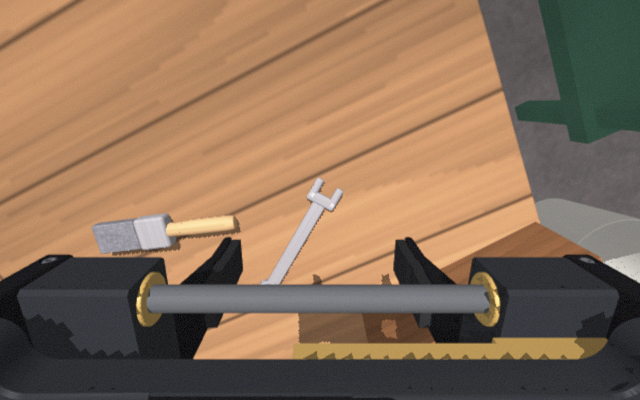

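The top view shows four brass flanges at about (319,148), (338,174), (365,209) and (278,254). Robot's right is image right, so (365,209), between the tumbler and the jar, is the one meant. The green wheel is at (397,135), the nut at (425,234) and the spindle at (258,140).

```bash
cat > h.py <<'E'
import numpy as np,cv2
def load(n):
    z=np.load(f"pics/{n}.npz");return cv2.imread(f"pics/{n}.png"),np.load(f"pics/{n}.npy"),z["K"],z["T"]
def cloud(d,K,T):
    v,u=np.mgrid[0:d.shape[0],0:d.shape[1]]
    p=np.stack([(u-K[0,2])*d/K[0,0],(v-K[1,2])*d/K[1,1],d],-1)
    return p@T[:3,:3].T+T[:3,3]
def ray(u,v,K,T,z):
    r=T[:3,:3]@np.array([(u-K[0,2])/K[0,0],(v-K[1,2])/K[1,1],1]);c=T[:3,3];return c+r*(z-c[2])/r[2]
def proj(p,K,T):
    q=(np.asarray(p)-T[:3,3])@T[:3,:3];return q[...,:2]/q[...,2:]*[K[0,0],K[1,1]]+[K[0,2],K[1,2]]
E
python3 - <<'E'
from h import *
a=load("top0")[0][110:280,210:480];cv2.imwrite("pics/ct.png",cv2.resize(a,None,fx=2.96,fy=2.96,interpolation=2))
a=load("scene0")[0][140:310,140:450];cv2.imwrite("pics/cs.png",cv2.resize(a,None,fx=2.58,fy=2.58,interpolation=2))
for n in ["top0","scene0"]:
    im,d,K,T=load(n);P=cloud(d,K,T)
    for nm,(u,v) in dict(top0=dict(fl=(365,209),nut=(425,234),gw=(397,135),sp=(257,145)),scene0=dict(fl=(285,203),nut=(237,172),gw=(234,247),sp=(383,222)))[n].items():
        print(n,nm,P[v-3:v+4:3,u-3:u+4:3].round(3).tolist())
    ok=d>0;zb=P[...,2][ok];print("bench z med",np.median(zb[abs(zb)<.02]))
E
```

```text
top0 fl [[[0.445, -0.092, 0.035], [0.446, -0.101, 0.027], [0.443, -0.108, 0.046]], [[0.439, -0.094, 0.007], [0.441, -0.104, -0.006], [0.436, -0.11, 0.03]], [[0.426, -0.09, 0.043], [0.432, -0.104, -0.007], [0.426, -0.109, 0.036]]]
top0 nut [[[0.366, -0.268, 0.028], [0.367, -0.28, 0.014], [0.365, -0.284, 0.037]], [[0.359, -0.274, -0.001], [0.359, -0.283, -0.002], [0.356, -0.286, 0.029]], [[0.347, -0.265, 0.038], [0.349, -0.281, 0.004], [0.347, -0.284, 0.033]]]
top0 gw [[[0.646, -0.184, 0.124], [0.646, -0.193, 0.124], [0.643, -0.2, 0.132]], [[0.64, -0.186, 0.113], [0.638, -0.193, 0.118], [0.637, -0.201, 0.122]], [[0.63, -0.185, 0.116], [0.631, -0.194, 0.111], [0.629, -0.202, 0.118]]]
top0 sp [[[0.606, 0.209, 0.206], [0.605, 0.2, 0.206], [0.606, 0.193, 0.204]], [[0.592, 0.206, 0.226], [0.594, 0.199, 0.219], [0.598, 0.193, 0.203]], [[0.58, 0.204, 0.241], [0.579, 0.196, 0.246], [0.592, 0.194, 0.192]]]
bench z med -0.0005521597041299176
scene0 fl [[[0.435, -0.11, 0.016], [0.426, -0.103, 0.001], [0.444, -0.087, 0.039]], [[0.455, -0.104, 0.035], [0.453, -0.095, 0.034], [0.448, -0.088, 0.026]], [[0.455, -0.106, 0.013], [0.456, -0.096, 0.018], [0.452, -0.088, 0.013]]]
scene0 nut [[[0.348, -0.288, 0.018], [0.347, -0.278, 0.019], [0.355, -0.263, 0.035]], [[0.352, -0.29, 0.005], [0.348, -0.281, 0.001], [0.366, -0.261, 0.034]], [[0.381, -0.277, 0.036], [0.376, -0.269, 0.03], [0.371, -0.261, 0.025]]]
scene0 gw [[[0.65, -0.197, 0.134], [0.645, -0.192, 0.126], [0.641, -0.186, 0.117]], [[0.657, -0.196, 0.132], [0.656, -0.188, 0.132], [0.653, -0.181, 0.129]], [[0.663, -0.196, 0.125], [0.662, -0.188, 0.125], [0.66, -0.18, 0.124]]]
scene0 sp [[[0.568, 0.186, 0.25], [0.571, 0.193, 0.259], [0.571, 0.2, 0.261]], [[0.573, 0.187, 0.244], [0.579, 0.194, 0.257], [0.574, 0.202, 0.249]], [[0.58, 0.188, 0.241], [0.58, 0.196, 0.243], [0.58, 0.203, 0.245]]]
bench z med -0.0004247033823129298
```

View pics/ct.png

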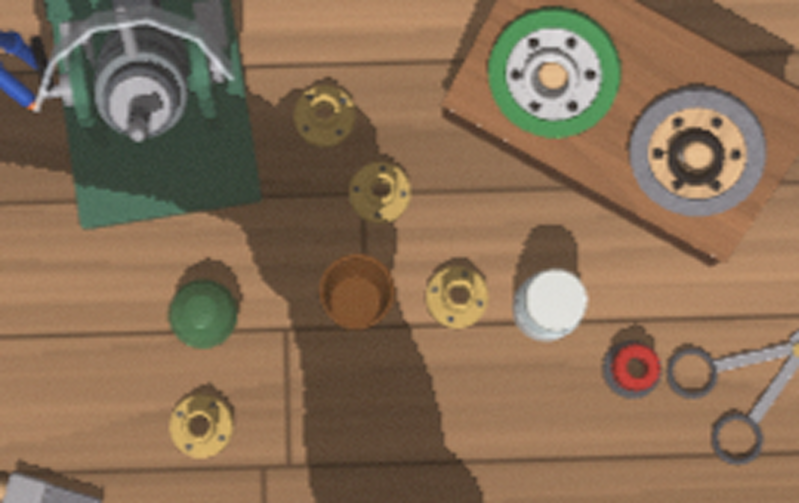

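View pics/cs.png

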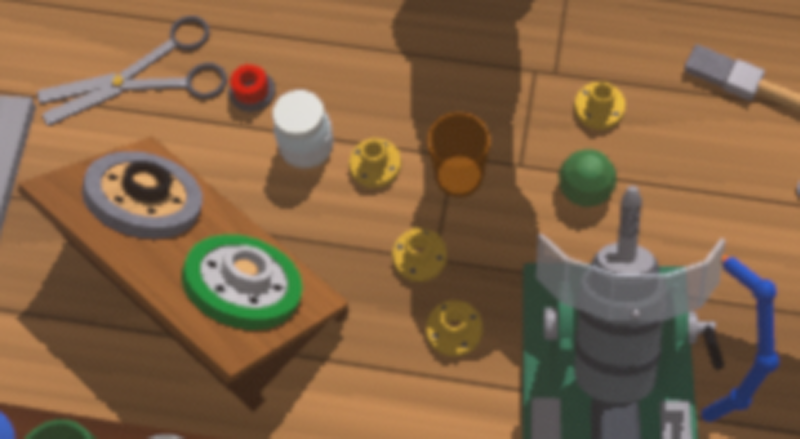

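The crops confirm it: the brass flange at top (365,209) / scene (285,203), between tumbler and jar, is the farthest to the right of the four. Next I'll measure the parts.

Run:
```python
from h import *
a=load("top0")[0][90:200,190:310];cv2.imwrite("pics/ct2.png",cv2.resize(a,None,fx=5,fy=5,interpolation=2))
a=load("scene0")[0][200:300,325:455];cv2.imwrite("pics/cs2.png",cv2.resize(a,None,fx=6,fy=6,interpolation=2))
```

```text
(no output)
```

View pics/ct2.png

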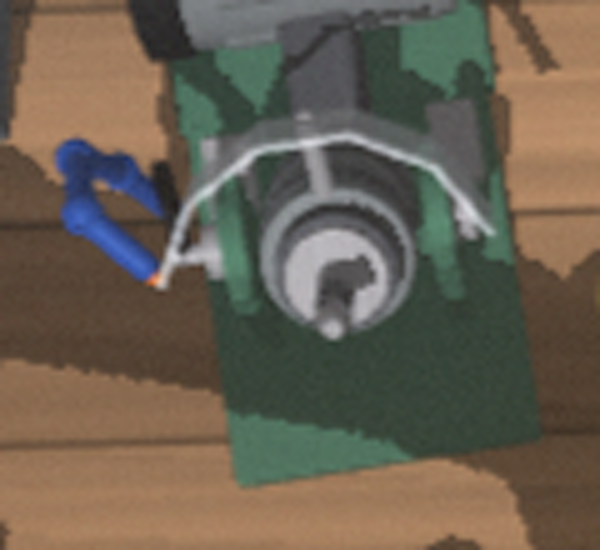

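View pics/cs2.png

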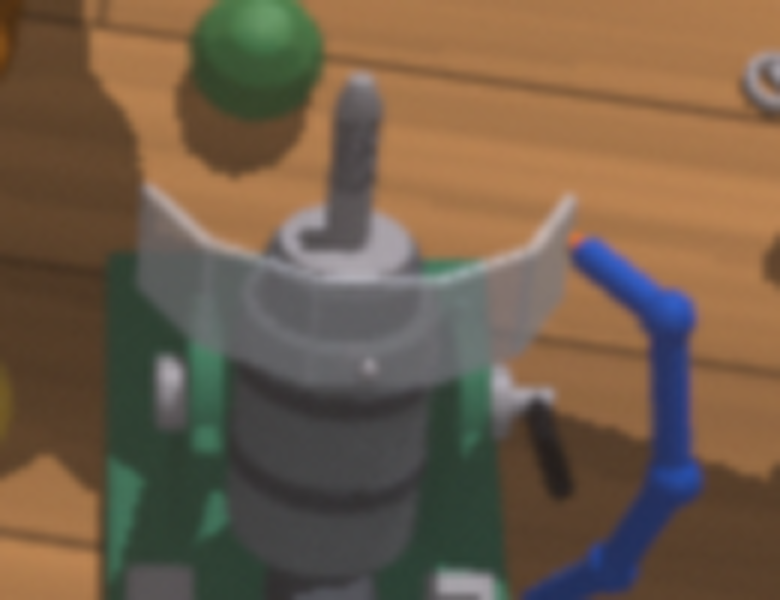

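Run:
```python
from h import *
def comp(im,f,seed):
    hsv=cv2.cvtColor(im,cv2.COLOR_BGR2HSV);m=f(hsv).astype(np.uint8)
    n,l,st,ce=cv2.connectedComponentsWithStats(m)
    ys,xs=np.nonzero(m);k=np.argmin((xs-seed[0])**2+(ys-seed[1])**2);i=l[ys[k],xs[k]]
    return l==i,st[i],ce[i]
F=dict(
 flange=(lambda h:(h[...,0]>18)&(h[...,0]<34)&(h[...,1]>110)&(h[...,2]>60),(365,214),(285,208),.014),
 nut=(lambda h:((h[...,0]<6)|(h[...,0]>173))&(h[...,1]>170)&(h[...,2]>80),(425,230),(237,176),.034),
 green=(lambda h:(h[...,0]>45)&(h[...,0]<75)&(h[...,1]>130)&(h[...,2]>60),(380,135),(214,247),.1),
 tumb=(lambda h:(h[...,0]>5)&(h[...,0]<16)&(h[...,1]>190),(330,209),(318,205),.095),
 jar=(lambda h:(h[...,1]<40)&(h[...,2]>140),(396,212),(257,185),.085))
for nm,(f,a,b,z) in F.items():
    for n,s in (("top0",a),("scene0",b)):
        im,d,K,T=load(n);m,st,ce=comp(im,f,s)
        c=max(cv2.findContours(m.astype(np.uint8),0,1)[0],key=len);e=cv2.fitEllipse(c)
        print(nm,n,st.tolist(),np.round(ce,1),"ell",np.round(e[0],2),np.round(e[1],1),round(e[2]),"@z",z,ray(*e[0],K,T,z).round(4))
```

```text
flange top0 [354, 200, 21, 21, 280] [363.7 210.1] ell [363.73 210.23] [19.2 20. ] 120 @z 0.014 [ 0.4346 -0.0981  0.014 ]
flange scene0 [275, 194, 20, 19, 293] [285.  202.5] ell [284.91 202.56] [17.8 19.2] 76 @z 0.014 [ 0.4418 -0.0994  0.014 ]
nut top0 [418, 227, 14, 14, 109] [424.6 233.5] ell [424.65 233.54] [13.3 13.6] 117 @z 0.034 [ 0.3576 -0.2747  0.034 ]
nut scene0 [229, 165, 14, 15, 155] [236.1 172. ] ell [236.1  171.96] [12.8 14.1] 165 @z 0.034 [ 0.3674 -0.2734  0.034 ]Traceback (most recent call last):
  File "<stdin>", line 15, in <module>
  File "<stdin>", line 5, in comp
    return _wrapfunc(a, 'argmin', axis=axis, out=out, **kwds)
    return bound(*args, **kwds)
ValueError: attempt to get argmin of an empty sequence
```

```bash
cat >> h.py <<'E'
def tri(obs):
    A=np.zeros((3,3));b=np.zeros(3);R=[]
    for (u,v),K,T in obs:
        r=T[:3,:3]@np.array([(u-K[0,2])/K[0,0],(v-K[1,2])/K[1,1],1]);r/=np.linalg.norm(r);M=np.eye(3)-np.outer(r,r);A+=M;b+=M@T[:3,3];R.append((r,T[:3,3]))
    p=np.linalg.solve(A,b);return p,[np.linalg.norm(np.cross(p-c,r)) for r,c in R]
E
python3 - <<'E'
from h import *
it,dt,Kt,Tt=load("top0");is_,ds,Ks,Ts=load("scene0")
tip,r=tri([((256.4,155.2),Kt,Tt),((384.8,213),Ks,Ts)]);print("tip",tip.round(4),r)
base,r=tri([((256.8,145),Kt,Tt),((382.7,241),Ks,Ts)]);print("base",base.round(4),r,np.linalg.norm(tip-base))
# shoulder plane & head via clouds
for n,c in (("top0",(257,145)),("scene0",(383,240))):
    im,d,K,T=load(n);P=cloud(d,K,T);Q=P.reshape(-1,3);I=im.reshape(-1,3)
    print(n,[P[v,u].round(3).tolist() for u,v in ([(257,150),(250,148),(264,150),(256,140),(256.,155)] if n=="top0" else [(374,240),(392,240),(383,243),(385,215),(384,225)]) for u,v in [(int(u),int(v))]])
h=cv2.cvtColor(it,cv2.COLOR_BGR2HSV);print("rim hsv",h[135,379],h[151,400],cv2.cvtColor(is_,cv2.COLOR_BGR2HSV)[255,216])
# machine base front edge corners (top view, base plate)
for u,v in [(190+243/5,90+487/5),(190+540/5,90+436/5),(190+490/5,90)]:
    print("base corner",[ray(u,v,Kt,Tt,z).round(4).tolist() for z in (0,.02)])
# plate
P=cloud(dt,Kt,Tt);print("plate z",P[180,245],P[178,270])
E
```

```text
tip [0.5555 0.1954 0.2622] [np.float64(8.533387579817978e-08), np.float64(8.53338757416401e-08)]
base [0.6007 0.203  0.1915] [np.float64(0.0001904400072282492), np.float64(0.00019044000722824814)] 0.0841974935933996
top0 [[0.571, 0.195, 0.255], [0.59, 0.22, 0.202], [0.586, 0.183, 0.192], [0.61, 0.202, 0.211], [0.555, 0.196, 0.265]]
scene0 [[0.604, 0.18, 0.198], [0.597, 0.226, 0.197], [0.614, 0.203, 0.21], [0.563, 0.196, 0.267], [0.581, 0.198, 0.246]]
rim hsv [ 63 112 150] [ 64 112 152] [ 60 132  85]
base corner [[0.5175, 0.2835, 0.0], [0.514, 0.2804, 0.02]]
base corner [[0.5445, 0.0997, 0.0], [0.5407, 0.0989, 0.02]]
base corner [[0.8264, 0.1256, 0.0], [0.819, 0.1245, 0.02]]
plate z [0.53690303 0.26112771 0.01735043] [0.54183796 0.18505454 0.01319094]
```

Run:
```python
from h import *
a=load("top0")[0][190:240,310:420];cv2.imwrite("pics/ct3.png",cv2.resize(a,None,fx=7,fy=7,interpolation=2))
a=load("scene0")[0][170:230,235:345];cv2.imwrite("pics/cs3.png",cv2.resize(a,None,fx=7,fy=7,interpolation=2))
it,dt,Kt,Tt=load("top0");is_,ds,Ks,Ts=load("scene0")
print("jar",ray(397.8,211.4,Kt,Tt,.085))
F=lambda h:(h[...,0]>45)&(h[...,0]<75)&(h[...,1]>85)&(h[...,2]>60)
for im,s,K,T,n in ((it,(380,135),Kt,Tt,"top"),(is_,(214,247),Ks,Ts,"scene")):
    m=F(cv2.cvtColor(im,cv2.COLOR_BGR2HSV)).astype(np.uint8);m[:s[1]-60]=0;m[s[1]+60:]=0;m[:,:s[0]-20]=0;m[:,s[0]+80:]=0
    c=max(cv2.findContours(m,0,1)[0],key=cv2.contourArea);e=cv2.fitEllipse(cv2.convexHull(c));print(n,np.round(e,2) if 0 else e,cv2.boundingRect(c))
# rack board plane from cloud
P=cloud(dt,Kt,Tt)
from itertools import product
poly=np.array([[372,150],[455,190],[478,150],[440,132],[420,105],[395,98]],np.int32)
m=np.zeros(dt.shape,np.uint8);cv2.fillPoly(m,[poly],1);cv2.circle(m,(397,135),29,0,-1);cv2.circle(m,(445,161),30,0,-1)
Q=P[m>0];c=Q.mean(0);n=np.linalg.svd(Q-c)[2][2];n*=np.sign(n[2]);r=(Q-c)@n;k=abs(r)<.008;Q=Q[k];c=Q.mean(0);n=np.linalg.svd(Q-c)[2][2];n*=np.sign(n[2])
print("board c",c.round(4),"n",n.round(4),np.degrees(np.arccos(n[2])),np.degrees(np.arctan2(n[1],n[0])),len(Q),((Q-c)@n).std())
```

```text
jar [ 0.42009592 -0.19014608  0.085     ]
top ((396.78961181640625, 134.0480499267578), (43.622833251953125, 44.023658752441406), 107.70514678955078) (375, 113, 45, 44)
scene ((233.36697387695312, 248.66824340820312), (34.53245544433594, 47.0568962097168), 108.9515380859375) (211, 231, 46, 36)
board c [ 0.7077 -0.2384  0.1405] n [-0.4998  0.3893  0.7738] 39.30808594560566 142.0875642476506 69 0.0035535255193767717
```

View pics/ct3.png

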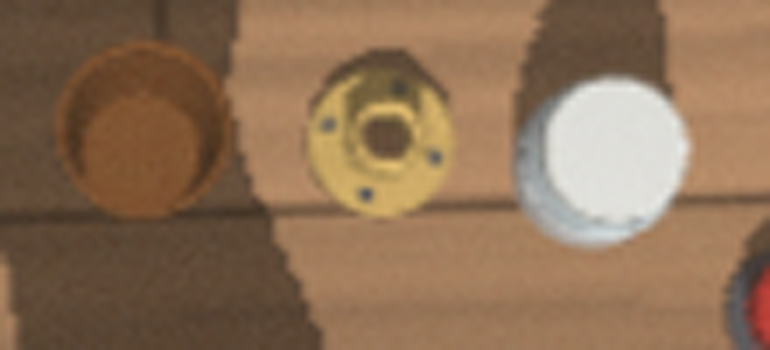

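View pics/cs3.png

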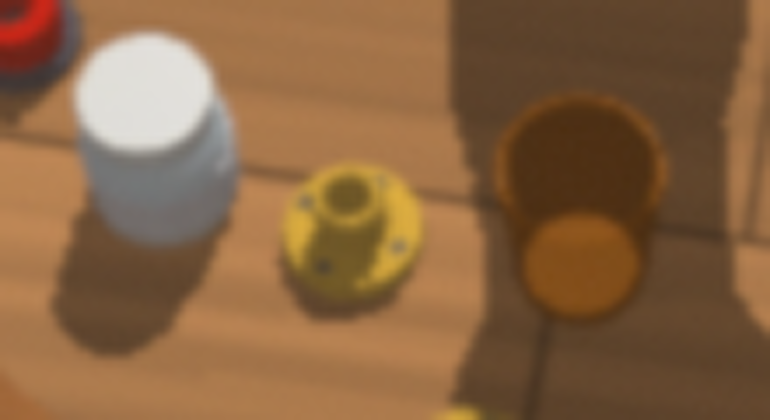

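Run:
```python
from h import *
it,dt,Kt,Tt=load("top0");is_,ds,Ks,Ts=load("scene0")
print("tumbler",ray(331.1,208.6,Kt,Tt,.095))
c,r=tri([((396.8,134.05),Kt,Tt),((233.4,248.7),Ks,Ts)]);print("wheel rim-mid",c,r)
# felt centre, similarly rough from crops
f,r=tri([((210+697/2.96,110+152/2.96),Kt,Tt),((140+143/2.58,140+195/2.58),Ks,Ts)]);print("felt",f,r, "yaw of rack line",np.degrees(np.arctan2(*(c-f)[[1,0]])), np.linalg.norm(c-f))
# hub top & hole: top crop
h=tri([((210+553/2.96,110+75/2.96),Kt,Tt),((140+246/2.58,140+267/2.58),Ks,Ts)]);print("hubtop",h)
# flange boss top hole
b=tri([((310+387/7,190+136/7),Kt,Tt),((235+348/7,170+195/7),Ks,Ts)]);print("boss top",b)
b=tri([((424.9,233.8),Kt,Tt),((140+250/2.58,140+79/2.58),Ks,Ts)]);print("nut top",b)
s=np.load("pics/wrist0.npz")["T"]
from bench import read_state
from scipy.spatial.transform import Rotation as R
st=read_state();Rt=R.from_quat(st["eef_rot"]).as_matrix();print("cam in tool",Rt.T@(s[:3,3]-st["ee_pos"]),"\n",(Rt.T@s[:3,:3]).round(3));print(Rt.round(3))
```

```text
tumbler [0.43217643 0.00263495 0.095     ]
wheel rim-mid [ 0.64761065 -0.19756084  0.09503795] [np.float64(0.0008397482961808243), np.float64(0.0008397482961809115)]
felt [ 0.56292813 -0.33549878  0.08941128] [np.float64(0.0003204492291500676), np.float64(0.00032044922914984097)] yaw of rack line 58.453505803204614 0.1619557485941757
hubtop (array([ 0.63844684, -0.1928589 ,  0.11319098]), [np.float64(0.0008138085327850764), np.float64(0.0008138085327850147)])
boss top (array([ 0.43466532, -0.10071754,  0.03206385]), [np.float64(0.000571046340595377), np.float64(0.0005710463405954134)])
nut top (array([ 0.35720398, -0.27602431,  0.02550735]), [np.float64(0.0011011061252905443), np.float64(0.0011011061252907078)])
cam in tool [ 0.08294656 -0.00097652 -0.14596205] 
 [[-0.001 -0.954 -0.301]
 [ 1.    -0.001  0.   ]
 [-0.001 -0.301  0.954]]
[[-0.904  0.428 -0.   ]
 [ 0.428  0.904 -0.001]
 [-0.    -0.001 -1.   ]]
```

```bash
cat > plan.py <<'E'
import numpy as np
from scipy.spatial.transform import Rotation as R, Slerp
from bench import read_state
def pose(z,x):  # tool z dir, approx tool x dir
    z=np.array(z,float);z/=np.linalg.norm(z);x=np.array(x,float);x-=z*(x@z);x/=np.linalg.norm(x)
    return R.from_matrix(np.stack([x,np.cross(z,x),z],1))
def az(a): a=np.radians(a);return np.array([np.cos(a),np.sin(a),0])
def plan(p1,R1,jaw,n=10,s=None):
    s=s or read_state();p0=s["ee_pos"];R0=R.from_quat(s["eef_rot"])
    dr=np.degrees((R0.inv()*R1).magnitude());dl=np.linalg.norm(p1-p0)
    print("dist %.4f ang %.2f need rows>=%d"%(dl,dr,np.ceil(max(dr/8,dl/.048))))
    dv=(R0.inv()*R1).as_rotvec(degrees=True)/n
    Ri=R0;out=[]
    for i in range(n):
        sh=Ri.inv().apply((p1-p0)/n);out.append([round(float(v),1) for v in dv]+[round(float(v),4) for v in sh]+[jaw]);Ri=Ri*R.from_rotvec(dv,degrees=True)
    print(str(out).replace(" ",""))
def st():
    s=read_state();print("t%.2f"%s["time"],"p",s["ee_pos"].round(4),"z",R.from_quat(s["eef_rot"]).as_matrix()[:,2].round(3),"x",R.from_quat(s["eef_rot"]).as_matrix()[:,0].round(3),"F",s["ft_force"].round(1),"w",round(s["width"],4),"q",s["joint_positions"].round(2));return s
E
python3 - <<'E'
from plan import *
t=np.radians(15);l=az(-70)
plan(np.array([.52,.27,.33]),pose(l*np.sin(t)+np.array([0,0,-np.cos(t)]),az(110)),-1,10)
E
```

```text
dist 0.3989 ang 47.00 need rows>=9
[[0.6,-1.4,4.4,-0.0355,-0.0158,-0.0091,-1],[0.6,-1.4,4.4,-0.0368,-0.0131,-0.008,-1],[0.6,-1.4,4.4,-0.0379,-0.0103,-0.007,-1],[0.6,-1.4,4.4,-0.0387,-0.0074,-0.006,-1],[0.6,-1.4,4.4,-0.0393,-0.0044,-0.0049,-1],[0.6,-1.4,4.4,-0.0397,-0.0014,-0.0039,-1],[0.6,-1.4,4.4,-0.0397,0.0016,-0.0029,-1],[0.6,-1.4,4.4,-0.0396,0.0047,-0.002,-1],[0.6,-1.4,4.4,-0.0391,0.0077,-0.0011,-1],[0.6,-1.4,4.4,-0.0384,0.0107,-0.0002,-1]]
```

Emit:
{"op": "send_rows", "data": {"steps": [[0.6, -1.4, 4.4, -0.0355, -0.016, -0.009, -1], [0.6, -1.4, 4.4, -0.037, -0.013, -0.008, -1], [0.6, -1.4, 4.4, -0.038, -0.01, -0.007, -1], [0.6, -1.4, 4.4, -0.039, -0.007, -0.006, -1], [0.6, -1.4, 4.4, -0.039, -0.004, -0.005, -1], [0.6, -1.4, 4.4, -0.04, -0.001, -0.004, -1], [0.6, -1.4, 4.4, -0.04, 0.002, -0.003, -1], [0.6, -1.4, 4.4, -0.04, 0.005, -0.002, -1], [0.6, -1.4, 4.4, -0.039, 0.008, -0.001, -1], [0.6, -1.4, 4.4, -0.038, 0.011, 0, -1]]}}

```text
time: 1.15
ee_pos: [0.5282, 0.2496, 0.3355]
eef_rot: [0.582, 0.801, -0.082, 0.11]
ft_force: [0.6, 0.4, -0.5]
width: 0.0872
```

```bash
cat >> h.py <<'E'
def snap(name,tag):
    from bench import camera,camera_params,read_state
    s=read_state();c=camera_params(name);p,d=camera(name)
    cv2.imwrite(f"pics/{tag}.png",p);np.save(f"pics/{tag}.npy",d);np.savez(f"pics/{tag}.npz",K=c["camera_matrix"],T=c["world_from_camera"])
E
python3 - <<'E'
from plan import *;from h import *
st();snap("wrist","w1");st()
E
```

```text
t1.15 p [0.5282 0.2496 0.3355] z [ 0.08  -0.259 -0.963] x [-0.298  0.915 -0.271] F [ 0.6  0.4 -0.5] w 0.0872 q [-0.87  0.25  0.26  1.4   0.2   1.58 -0.31]
t1.20 p [0.5324 0.2429 0.3372] z [ 0.081 -0.263 -0.961] x [-0.284  0.918 -0.275] F [ 2.3 -6.1  1.6] w 0.0867 q [-0.87  0.25  0.27  1.4   0.2   1.58 -0.31]
```

View pics/w1.png

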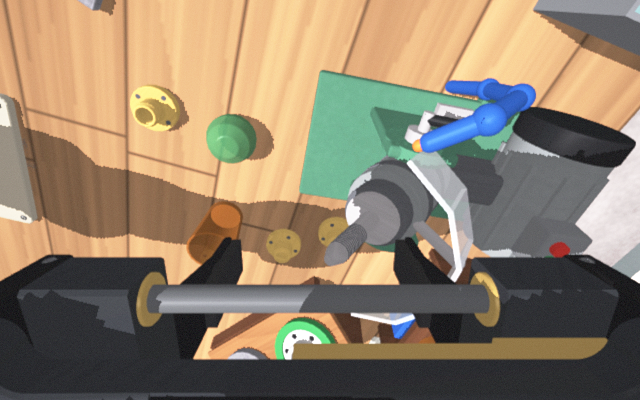

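Run:
```python
from plan import *;from h import *
snap("wrist","w2");st()
a=load("w2")[0][130:290,300:480];cv2.imwrite("pics/w2c.png",cv2.resize(a,None,fx=4,fy=3.7*4/3.7,interpolation=2)[:600])
```

```text
t1.25 p [0.5308 0.2456 0.3364] z [ 0.081 -0.26  -0.962] x [-0.29   0.917 -0.273] F [-0.9  0.5  0.2] w 0.087 q [-0.87  0.25  0.26  1.4   0.2   1.58 -0.31]
```

View pics/w2c.png

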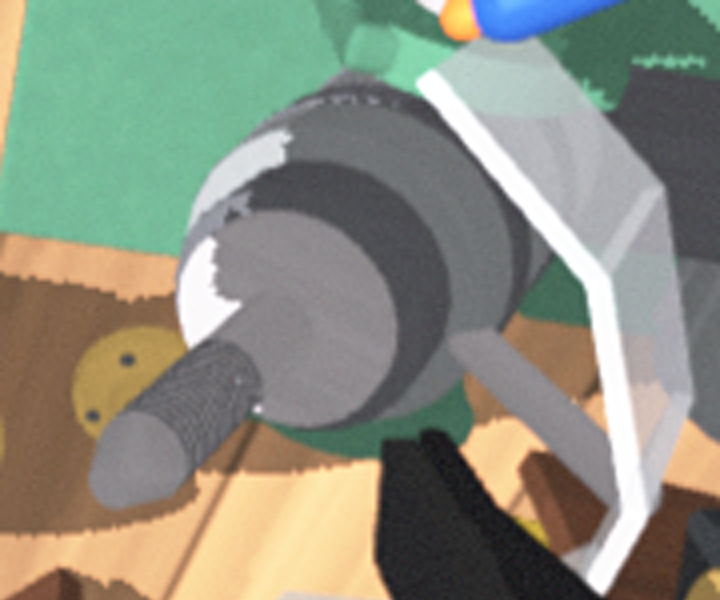

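Run:
```python
from h import *
im,d,K,T=load("w2");P=cloud(d,K,T)
it,dt,Kt,Tt=load("top0");is_,ds,Ks,Ts=load("scene0")
def plane(Q):
    for k in range(4):
        c=np.median(Q,0) if k==0 else Q.mean(0);n=np.linalg.svd(Q-c)[2][2];n*=np.sign(n[2]);r=(Q-c)@n;Q=Q[abs(r)<max(2*r.std(),.001)]
    return c,n,len(Q),r.std()
m=np.zeros(d.shape,np.uint8);cv2.fillPoly(m,[(np.array([[300,235],[350,235],[380,300],[375,360],[340,405],[290,410],[275,395],[310,330]])/4+[300,130]).astype(np.int32)],1)
m[d==0]=0
c,n,k,s=plane(P[m>0]);print("shoulder plane",c.round(4),n.round(4),k,s,"tilt",np.degrees(np.arccos(n[2])),"az",np.degrees(np.arctan2(n[1],n[0])))
tipw=(300+118/4,130+478/4);bw=(300+289/4,130+318/4)
for nm,a,b,w in (("tip",(256.4,155.2),(384.8,213),tipw),("base",(256.8,145),(382.7,241),bw)):
    O=[(w,K,T),(a,Kt,Tt),(b,Ks,Ts)]
    for I in ([0,1,2],[0,1],[0,2],[1,2]):
        p,r=tri([O[i] for i in I]);print(nm,I,p.round(4),np.round(r,4))
# ray of base centre onto shoulder plane
r=T[:3,:3]@np.array([(bw[0]-K[0,2])/K[0,0],(bw[1]-K[1,2])/K[1,1],1]);C=T[:3,3];print("base on plane",(C+r*(((c-C)@n)/(r@n))).round(4))
b=P[(d>0)&(abs(P[...,2])<.015)];print("wrist bench z",np.median(b[:,2]))
```

```text
shoulder plane [0.6089 0.2065 0.2073] [-0.5562 -0.0694  0.8281] 665 0.0005629855105099868 tilt 34.09305699153555 az -172.88660293403626
tip [0, 1, 2] [0.5561 0.1951 0.2644] [0.0008 0.0011 0.0005]
tip [0, 1] [0.5557 0.1952 0.2652] [0.0009 0.0009]
tip [0, 2] [0.5569 0.1951 0.2651] [0.0002 0.0002]
tip [1, 2] [0.5555 0.1954 0.2622] [0. 0.]
base [0, 1, 2] [0.6014 0.2019 0.1968] [0.0016 0.002  0.0017]
base [0, 1] [0.5998 0.202  0.2001] [0.0012 0.0012]
base [0, 2] [0.6026 0.2018 0.1978] [0.0012 0.0012]
base [1, 2] [0.6007 0.203  0.1915] [0.0002 0.0002]
base on plane [0.6005 0.2029 0.2014]
wrist bench z 0.0009971992244079408
```

Run:
```python
from plan import *
plan(np.array([.437,-.0995,.2]),pose([0,0,-1],az(85)),-1,10)
```

```text
dist 0.3827 ang 27.48 need rows>=8
[[0.3,1.6,2.2,-0.0252,-0.0193,0.0213,-1],[0.3,1.6,2.2,-0.0265,-0.0182,0.0207,-1],[0.3,1.6,2.2,-0.0278,-0.017,0.0201,-1],[0.3,1.6,2.2,-0.029,-0.0158,0.0194,-1],[0.3,1.6,2.2,-0.0301,-0.0146,0.0187,-1],[0.3,1.6,2.2,-0.0311,-0.0133,0.0179,-1],[0.3,1.6,2.2,-0.0321,-0.0119,0.0171,-1],[0.3,1.6,2.2,-0.033,-0.0106,0.0163,-1],[0.3,1.6,2.2,-0.0338,-0.0092,0.0154,-1],[0.3,1.6,2.2,-0.0345,-0.0078,0.0146,-1]]
```

Emit:
{"op": "send_rows", "data": {"steps": [[0.3, 1.6, 2.2, -0.025, -0.019, 0.006, -1], [0.3, 1.6, 2.2, -0.0265, -0.018, 0.008, -1], [0.3, 1.6, 2.2, -0.028, -0.017, 0.012, -1], [0.3, 1.6, 2.2, -0.029, -0.016, 0.02, -1], [0.3, 1.6, 2.2, -0.03, -0.0145, 0.024, -1], [0.3, 1.6, 2.2, -0.031, -0.013, 0.024, -1], [0.3, 1.6, 2.2, -0.032, -0.012, 0.024, -1], [0.3, 1.6, 2.2, -0.033, -0.0105, 0.022, -1], [0.3, 1.6, 2.2, -0.033, -0.009, 0.022, -1], [0.3, 1.6, 2.2, -0.03, -0.006, 0.015, -1]]}}

```text
time: 2.25
ee_pos: [0.4298, -0.1019, 0.1977]
eef_rot: [0.744, 0.668, 0.009, -0.007]
ft_force: [0.5, -0.1, -0.0]
width: 0.087
```

Run:
```python
from plan import *;from h import *
snap("wrist","w3");st();snap("wrist","w3");st()
```

```text
t2.30 p [ 0.4275 -0.1074  0.1959] z [ 0.002  0.023 -1.   ] x [0.116 0.993 0.023] F [-4. -7. -3.] w 0.0871 q [-0.49 -0.09  0.63  2.01  0.03  1.21  0.01]
t2.35 p [ 0.4286 -0.1049  0.1971] z [ 0.002  0.021 -1.   ] x [0.114 0.993 0.021] F [0.3 0.6 0.2] w 0.0867 q [-0.5  -0.09  0.63  2.    0.03  1.21  0.  ]
```

View pics/w3.png

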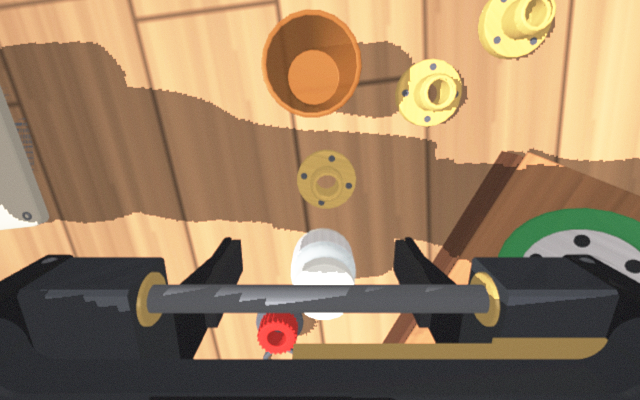

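Run:
```python
from h import *
im,d,K,T=load("w3");P=cloud(d,K,T)
print("disc",ray(326.5,179,K,T,.010),"hole",ray(327,183.5,K,T,.042))
h=cv2.cvtColor(im,cv2.COLOR_BGR2HSV);print(h[179,303],h[165,326],h[179,285])
m=((h[...,0]>20)&(h[...,0]<32)&(h[...,1]>120)).astype(np.uint8);m[:140]=0;m[220:]=0;m[:,:285]=0;m[:,370:]=0
m=cv2.morphologyEx(m,cv2.MORPH_OPEN,np.ones((3,3)))
c=max(cv2.findContours(m,0,1)[0],key=cv2.contourArea);e=cv2.fitEllipse(cv2.convexHull(c));print(e,ray(*e[0],K,T,.010))
Q=P[140:220,285:370][(d[140:220,285:370]>0)]
for lo,hi in ((.010,.018),(.037,.047)):
    q=Q[(Q[:,2]>lo)&(Q[:,2]<hi)];(cx,cy),r=cv2.minEnclosingCircle(q[:,:2].astype(np.float32));print(lo,len(q),q.mean(0).round(4),cx,cy,r)
```

```text
disc [ 0.43762402 -0.10163319  0.01      ] hole [ 0.43754214 -0.09921152  0.042     ]
[ 19 106 156] [ 20 132 191] [ 13 115 162]Traceback (most recent call last):
  File "<stdin>", line 7, in <module>
ValueError: max() iterable argument is empty
```

Run:
```python
from plan import *
plan(np.array([.4376,-.1,.05]),pose([0,0,-1],az(83.4)),-1,10)
```

```text
dist 0.1475 ang 1.22 need rows>=4
[[-0.0,-0.1,0.0,0.0003,0.0008,0.0147,-1],[-0.0,-0.1,0.0,0.0003,0.0008,0.0147,-1],[-0.0,-0.1,0.0,0.0003,0.0008,0.0147,-1],[-0.0,-0.1,0.0,0.0004,0.0008,0.0147,-1],[-0.0,-0.1,0.0,0.0004,0.0008,0.0147,-1],[-0.0,-0.1,0.0,0.0004,0.0008,0.0147,-1],[-0.0,-0.1,0.0,0.0005,0.0008,0.0147,-1],[-0.0,-0.1,0.0,0.0005,0.0008,0.0147,-1],[-0.0,-0.1,0.0,0.0005,0.0008,0.0147,-1],[-0.0,-0.1,0.0,0.0006,0.0008,0.0147,-1]]
```

Emit:
{"op": "send_rows", "data": {"steps": [[0, -0.3, 0, 0.0008, 0.0016, 0.03, -1], [0, -0.3, 0, 0.0008, 0.0016, 0.03, -1], [0, -0.3, 0, 0.0008, 0.0016, 0.03, -1], [0, -0.3, 0, 0.0008, 0.0016, 0.025, -1], [0, 0, 0, 0.0006, 0.0015, 0.015, -1], [0, 0, 0, 0, 0, 0.01, -1], [0, 0, 0, 0, 0, 0.005, -1], [0, 0, 0, 0, 0, 0.002, -1], [0, 0, 0, 0, 0, 0, -1], [0, 0, 0, 0, 0, 0, -1]]}}

```text
time: 3.35
ee_pos: [0.4385, -0.1017, 0.0491]
eef_rot: [0.749, 0.662, 0.003, 0.001]
ft_force: [0.0, 0.1, -0.3]
width: 0.0868
```

Run:
```python
from plan import *
st()
plan(np.array([.4376,-.1,.0345]),pose([0,0,-1],az(83.4)),-1,3)
```

```text
t3.35 p [ 0.4385 -0.1017  0.0491] z [ 0.006  0.003 -1.   ] x [0.123 0.992 0.003] F [ 0.   0.1 -0.3] w 0.0868 q [-0.47  0.18  0.64  2.14 -0.14  0.86  0.14]
dist 0.0147 ang 0.59 need rows>=1
[[0.1,-0.1,-0.1,0.0005,-0.0004,0.0049,-1],[0.1,-0.1,-0.1,0.0005,-0.0004,0.0049,-1],[0.1,-0.1,-0.1,0.0005,-0.0004,0.0049,-1]]
```

Emit:
{"op": "send_rows", "data": {"steps": [[0.1, -0.1, -0.1, 0.0005, -0.0004, 0.007, -1], [0.1, -0.1, -0.1, 0.0005, -0.0004, 0.006, -1], [0, 0, 0, 0.0005, 0, 0.002, -1], [0, 0, 0, 0, 0, 0, -1], [0, 0, 0, 0, 0, 0, 1], [0, 0, 0, 0, 0, 0, 1], [0, 0, 0, 0, 0, 0, 1], [0, 0, 0, 0, 0, 0, 1], [0, 0, 0, 0, 0, 0, 1], [0, 0, 0, 0, 0, 0, 1]], "force": 40}}

```text
time: 4.35
ee_pos: [0.4389, -0.0999, 0.0341]
eef_rot: [0.748, 0.664, 0.002, 0.002]
ft_force: [1.0, 0.0, 0.0]
width: 0.0468
```

Run:
```python
from plan import *
st()
```

```text
t4.35 p [ 0.4389 -0.0999  0.0341] z [ 0.005 -0.    -1.   ] x [0.119 0.993 0.   ] F [1. 0. 0.] w 0.0468 q [-0.46  0.21  0.63  2.15 -0.17  0.82  0.16]
```

Emit:
{"op": "send_rows", "data": {"steps": [[0, 0, 0, 0, 0, 0, 1], [0, 0, 0, 0, 0, 0, 1], [0, 0, 0, 0, 0, 0, 1], [0, 0, 0, 0, 0, 0, 1], [0, 0, 0, 0, 0, -0.01, 1], [0, 0, 0, 0, 0, -0.025, 1], [0, 0, 0, 0, 0, -0.035, 1], [0, 0, 0, 0, 0, -0.035, 1], [0, 0, 0, 0, 0, -0.035, 1], [0, 0, 0, 0, 0, -0.035, 1]]}}

```text
time: 5.35
ee_pos: [0.4334, -0.1009, 0.2131]
eef_rot: [0.749, 0.663, -0.004, -0.001]
ft_force: [2.3, 0.3, -3.1]
width: 0.0329
```

Run:
```python
from plan import *;from h import *
st();snap("wrist","w4");s=st()
S=np.array([.6005,.2022,.1995]);d=np.array([-.557,-.080,.8265]);d/=np.linalg.norm(d)
print("pregrasp tgt",S+d*(.033+.115))
plan(S+d*(.033+.115),pose(-d,az(98)),1,10)
```

```text
t5.35 p [ 0.4334 -0.1009  0.2131] z [-0.007 -0.003 -1.   ] x [ 0.122  0.993 -0.004] F [ 2.3  0.3 -3.1] w 0.0329 q [-0.54 -0.1   0.63  1.97  0.06  1.25 -0.05]
t5.40 p [ 0.4359 -0.1014  0.2186] z [ 0.001 -0.003 -1.   ] x [ 0.123  0.992 -0.003] F [ 5.7 -1.4  3.7] w 0.033 q [-0.54 -0.1   0.63  1.96  0.06  1.26 -0.05]
pregrasp tgt [0.51805375 0.19035853 0.32183722]
dist 0.3202 ang 37.30 need rows>=7
[[-3.4,0.5,-1.5,0.0299,0.0046,-0.0104,1],[-3.4,0.5,-1.5,0.0299,0.006,-0.0098,1],[-3.4,0.5,-1.5,0.0298,0.0073,-0.0092,1],[-3.4,0.5,-1.5,0.0297,0.0086,-0.0085,1],[-3.4,0.5,-1.5,0.0295,0.0098,-0.0077,1],[-3.4,0.5,-1.5,0.0293,0.011,-0.0068,1],[-3.4,0.5,-1.5,0.0291,0.0121,-0.0059,1],[-3.4,0.5,-1.5,0.0288,0.0131,-0.0049,1],[-3.4,0.5,-1.5,0.0285,0.0141,-0.0039,1],[-3.4,0.5,-1.5,0.0281,0.0151,-0.0028,1]]
```

View pics/w4.png

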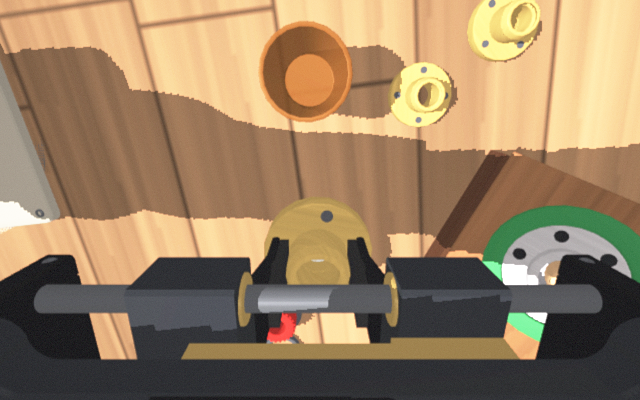

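Emit:
{"op": "send_rows", "data": {"steps": [[-3.4, 0.5, -1.5, 0.03, 0.0046, -0.02, 1], [-3.4, 0.5, -1.5, 0.03, 0.006, -0.02, 1], [-3.4, 0.5, -1.5, 0.03, 0.0073, -0.019, 1], [-3.4, 0.5, -1.5, 0.03, 0.0086, -0.018, 1], [-3.4, 0.5, -1.5, 0.0295, 0.01, -0.017, 1], [-3.4, 0.5, -1.5, 0.0295, 0.011, -0.007, 1], [-3.4, 0.5, -1.5, 0.029, 0.012, -0.003, 1], [-3.4, 0.5, -1.5, 0.029, 0.013, 0, 1], [-3.4, 0.5, -1.5, 0.025, 0.013, 0, 1], [-2, 0.3, -1, 0.012, 0.008, 0, 1]]}}

```text
time: 6.4
ee_pos: [0.5118, 0.1763, 0.3653]
eef_rot: [0.628, 0.72, 0.225, 0.192]
ft_force: [0.4, -0.5, -3.4]
width: 0.0329
```

```bash
cat >> plan.py <<'E'
S=np.array([.6005,.2022,.1995]);D=np.array([-.557,-.080,.8265]);D/=np.linalg.norm(D)
E
python3 - <<'E'
from plan import *;from h import *
st();snap("scene","s5");snap("wrist","w5");s=st()
plan(S+D*(.034+.11),pose(-D,az(98)),1,4)
a=load("s5")[0][130:330,290:490];cv2.imwrite("pics/s5c.png",cv2.resize(a,None,fx=3,fy=3,interpolation=2))
E
```

```text
t6.40 p [0.5118 0.1763 0.3653] z [ 0.56   0.083 -0.825] x [-0.138  0.99   0.006] F [ 0.4 -0.5 -3.4] w 0.0329 q [-0.71 -0.32  0.12  1.97  0.35  0.95 -0.57]
t6.50 p [0.5116 0.1757 0.365 ] z [ 0.558  0.083 -0.826] x [-0.138  0.99   0.006] F [-0.5 -0.9 -1.9] w 0.033 q [-0.71 -0.32  0.12  1.97  0.34  0.96 -0.57]
dist 0.0496 ang 0.33 need rows>=2
[[0.0,-0.0,-0.1,0.0033,-0.0044,0.0111,1],[0.0,-0.0,-0.1,0.0034,-0.0044,0.0111,1],[0.0,-0.0,-0.1,0.0034,-0.0043,0.0111,1],[0.0,-0.0,-0.1,0.0034,-0.0043,0.0111,1]]
```

View pics/s5c.png

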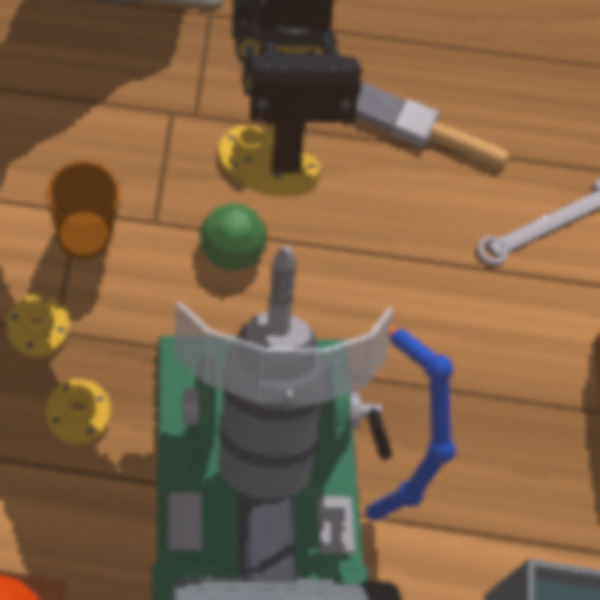

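View pics/w5.png

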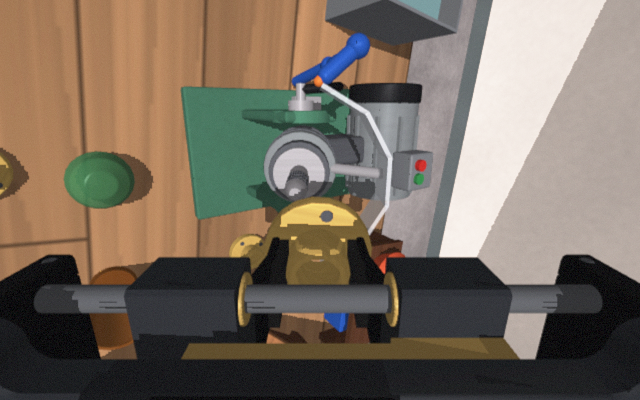

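Run:
```python
from plan import *;from h import *
im,d,K,T=load("w5");a=cv2.resize(im[120:220,240:360],None,fx=6,fy=6,interpolation=2)
def dot(p,c):
    q=(proj(p,K,T)-[240,120])*6;cv2.circle(a,tuple(int(round(v)) for v in q),4,c,-1)
dot(S,(0,0,255));dot(S+.08*D,(255,0,255))
u=np.cross(D,[0,0,1.]);u/=np.linalg.norm(u);v=np.cross(D,u)
for t in np.linspace(0,6.28,30): dot(S+.028*(np.cos(t)*u+np.sin(t)*v),(0,255,255));dot(S+.08*D+.005*(np.cos(t)*u+np.sin(t)*v),(255,255,0))
cv2.imwrite("pics/w5c.png",a)
P=cloud(d,K,T);m=np.zeros(d.shape,np.uint8);cv2.circle(m,(299,163),20,1,-1);m[d==0]=0;Q=P[m>0];r=(Q-S)@D;Q=Q[abs(r)<.012]
for k in range(4):
    c=Q.mean(0);n=np.linalg.svd(Q-c)[2][2];n*=np.sign(n[2]);r=(Q-c)@n;Q=Q[abs(r)<max(2*r.std(),.001)]
print(c,n,len(Q),r.std(),"S off plane",(S-c)@n)
```

```text
[0.59789982 0.21241615 0.2004568 ] [-0.5501805  -0.0685255   0.83222934] 796 0.0007483432502355054 S off plane -0.0015267815498318962
```

View pics/w5c.png

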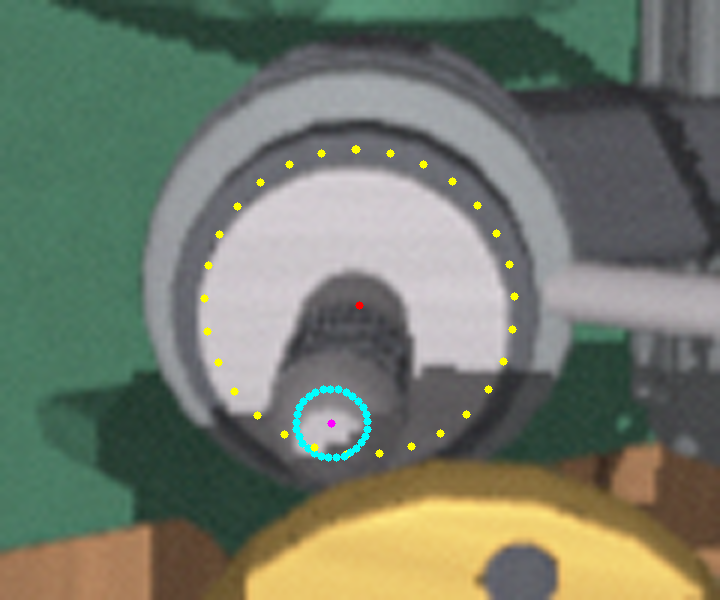

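```bash
cat >> plan.py <<'E'
S=np.array([.600,.2003,.2000]);D=np.array([-.557,-.073,.827]);D/=np.linalg.norm(D)
def rel(s,off):  # part pose in seat frame, off=underside ahead of TCP
    z=R.from_quat(s["eef_rot"]).as_matrix()[:,2];p=s["ee_pos"]+z*off-S;a=p@D;l=p-a*D
    Rt=R.from_quat(s["eef_rot"]);print("underside along axis %.4f lat(tool)"%a,Rt.inv().apply(l).round(4),"ang",round(float(np.degrees(np.arccos(-z@D))),2),"Ftool",Rt.inv().apply(s["ft_force"]).round(1))
E
python3 - <<'E'
from plan import *
s=st();rel(s,.034)
plan(S+D*(.034+.09),pose(-D,az(98)),1,10)
E
```

```text
t6.50 p [0.5116 0.1757 0.365 ] z [ 0.558  0.083 -0.826] x [-0.138  0.99   0.006] F [-0.5 -0.9 -1.9] w 0.033 q [-0.71 -0.32  0.12  1.97  0.34  0.96 -0.57]
underside along axis 0.1535 lat(tool) [-0.0127  0.0176 -0.0001] ang 0.56 Ftool [-0.8 -1.6  1.3]
dist 0.0671 ang 0.62 need rows>=2
[[0.0,-0.1,-0.0,0.0012,-0.0018,0.0064,1],[0.0,-0.1,-0.0,0.0012,-0.0018,0.0064,1],[0.0,-0.1,-0.0,0.0013,-0.0018,0.0064,1],[0.0,-0.1,-0.0,0.0013,-0.0018,0.0064,1],[0.0,-0.1,-0.0,0.0013,-0.0018,0.0064,1],[0.0,-0.1,-0.0,0.0013,-0.0018,0.0064,1],[0.0,-0.1,-0.0,0.0013,-0.0018,0.0064,1],[0.0,-0.1,-0.0,0.0013,-0.0018,0.0064,1],[0.0,-0.1,-0.0,0.0013,-0.0017,0.0064,1],[0.0,-0.1,-0.0,0.0013,-0.0017,0.0064,1]]
```

Emit:
{"op": "send_rows", "data": {"steps": [[0, -0.1, 0, 0.002, -0.003, 0.012, 1], [0, -0.1, 0, 0.002, -0.003, 0.012, 1], [0, -0.1, 0, 0.002, -0.003, 0.012, 1], [0, -0.1, 0, 0.002, -0.003, 0.012, 1], [0, -0.1, 0, 0.002, -0.003, 0.01, 1], [0, 0, 0, 0.0015, -0.002, 0.004, 1], [0, 0, 0, 0.001, -0.001, 0.001, 1], [0, 0, 0, 0, 0, 0, 1], [0, 0, 0, 0, 0, 0, 1], [0, 0, 0, 0, 0, 0, 1]]}}

```text
time: 7.5
ee_pos: [0.5315, 0.1873, 0.2949]
eef_rot: [0.632, 0.717, 0.218, 0.194]
ft_force: [-0.7, -0.8, -2.5]
width: 0.0329
```

Run:
```python
from plan import *;from h import *
s=st();rel(s,.034);snap("scene","s6");snap("top","t6");snap("wrist","w6")
plan(S+D*(.034+.09),pose(-D,az(98)),1,1)
a=load("s6")[0][160:280,330:450];b=load("t6")[0][100:220,190:310]
cv2.imwrite("pics/c6.png",np.hstack([cv2.resize(x,(398,398),interpolation=2) for x in(a,b)]))
```

```text
t7.50 p [0.5315 0.1873 0.2949] z [ 0.555  0.067 -0.829] x [-0.125  0.992 -0.003] F [-0.7 -0.8 -2.5] w 0.0329 q [-0.7  -0.22  0.12  2.04  0.38  0.81 -0.65]
underside along axis 0.0836 lat(tool) [-0.0042 -0.0043  0.    ] ang 0.38 Ftool [-0.7 -2.1  1.6]
dist 0.0087 ang 0.72 need rows>=1
[[-0.2,0.3,-0.6,0.004,0.0043,-0.0065,1]]
```

View pics/c6.png

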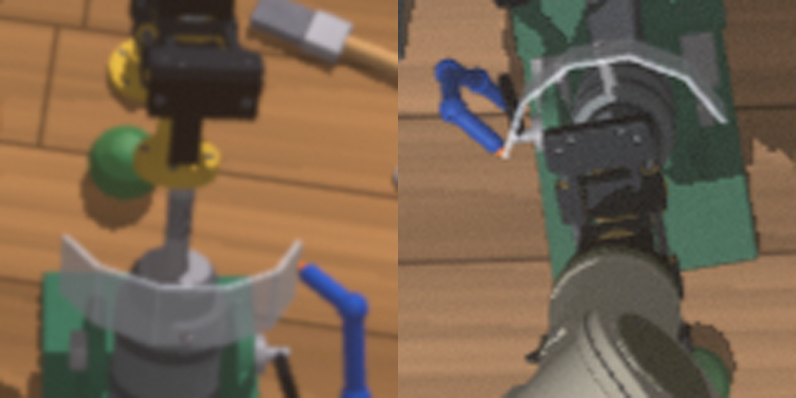

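View pics/w6.png

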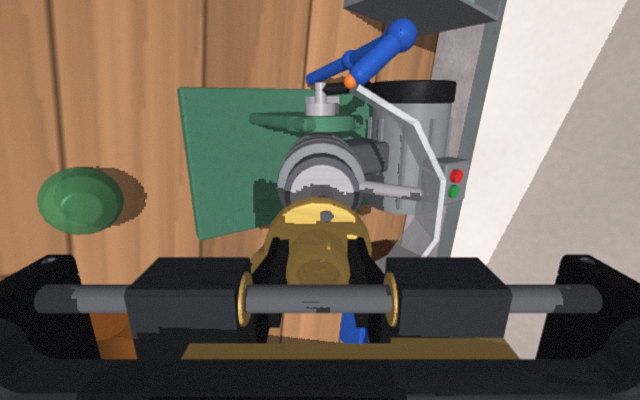

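Emit:
{"op": "send_rows", "data": {"steps": [[0, 0, 0, 0.003, 0.003, 0, 1], [0, 0, 0, 0.001, 0.001, 0, 1], [0, 0, 0, 0, 0, 0, 1], [0, 0, 0, 0, 0, 0.003, 1], [0, 0, 0, 0, 0, 0.003, 1], [0, 0, 0, 0, 0, 0.003, 1], [0, 0, 0, 0, 0, 0.003, 1], [0, 0, 0, 0, 0, 0.003, 1], [0, 0, 0, 0, 0, 0, 1], [0, 0, 0, 0, 0, 0, 1]]}}

```text
time: 8.65
ee_pos: [0.5436, 0.1933, 0.2836]
eef_rot: [0.632, 0.717, 0.218, 0.194]
ft_force: [0.0, 0.3, -3.1]
width: 0.033
```

Run:
```python
from plan import *;from h import *
s=st();rel(s,.034);snap("scene","s7")
a=load("s7")[0][160:280,330:450]
cv2.imwrite("pics/c7.png",cv2.resize(a,(600,600),interpolation=2))
```

```text
t8.65 p [0.5436 0.1933 0.2836] z [ 0.554  0.067 -0.829] x [-0.125  0.992 -0.003] F [ 0.   0.3 -3.1] w 0.033 q [-0.7  -0.18  0.12  2.03  0.39  0.78 -0.65]
underside along axis 0.0671 lat(tool) [ 0.0002 -0.0001 -0.    ] ang 0.38 Ftool [ 0.3 -1.7  2.6]
```

View pics/c7.png

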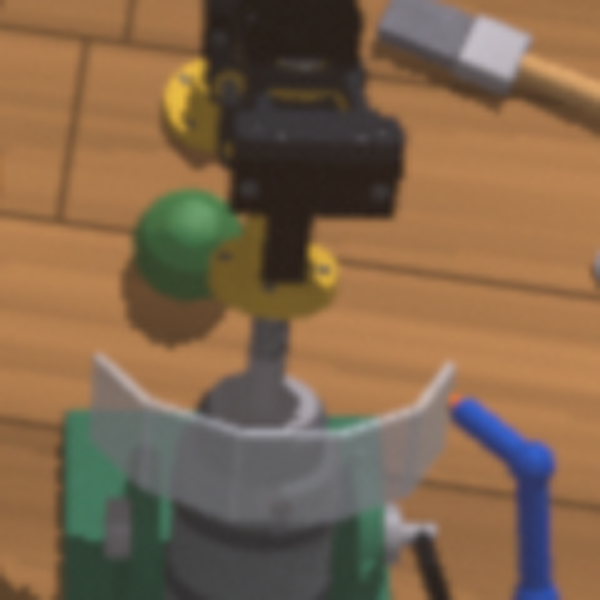

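Emit:
{"op": "send_rows", "data": {"steps": [[0, 0, 0, 0, 0, 0.004, 1], [0, 0, 0, 0, 0, 0.005, 1], [0, 0, 0, 0, 0, 0.005, 1], [0, 0, 0, 0, 0, 0.005, 1], [0, 0, 0, 0, 0, 0.005, 1], [0, 0, 0, 0, 0, 0.005, 1], [0, 0, 0, 0, 0, 0.005, 1], [0, 0, 0, 0, 0, 0.004, 1], [0, 0, 0, 0, 0, 0.002, 1], [0, 0, 0, 0, 0, 0, 1]]}}

```text
time: 9.7
ee_pos: [0.5677, 0.1965, 0.2471]
eef_rot: [0.632, 0.718, 0.218, 0.194]
ft_force: [0.7, -0.4, -2.9]
width: 0.0325
```

Run:
```python
from plan import *
s=st();rel(s,.034)
```

```text
t9.70 p [0.5677 0.1965 0.2471] z [ 0.554  0.067 -0.83 ] x [-0.125  0.992 -0.003] F [ 0.7 -0.4 -2.9] w 0.0325 q [-0.69 -0.1   0.15  2.04  0.39  0.68 -0.66]
underside along axis 0.0232 lat(tool) [ 0.0003 -0.0006  0.    ] ang 0.39 Ftool [-0.5 -1.   2.8]
```

Emit:
{"op": "send_rows", "data": {"steps": [[0, 0, 0, 0, 0.0005, 0.004, 1], [0, 0, 0, 0, 0, 0.004, 1], [0, 0, 0, 0, 0, 0.004, 1], [0, 0, 0, 0, 0, 0.003, 1], [0, 0, 0, 0, 0, 0.002, 1], [0, 0, 0, 0, 0, 0.0015, 1], [0, 0, 0, 0, 0, 0.001, 1], [0, 0, 0, 0, 0, 0.001, 1], [0, 0, 0, 0, 0, 0.001, 1], [0, 0, 0, 0, 0, 0, 1]]}}

```text
time: 10.7
ee_pos: [0.5809, 0.1986, 0.2283]
eef_rot: [0.632, 0.718, 0.218, 0.194]
ft_force: [-0.4, 0.3, -3.6]
width: 0.0332
```

Run:
```python
from plan import *
s=st();rel(s,.034)
```

```text
t10.70 p [0.5809 0.1986 0.2283] z [ 0.554  0.068 -0.829] x [-0.126  0.992 -0.003] F [-0.4  0.3 -3.6] w 0.0332 q [-0.68 -0.05  0.16  2.04  0.39  0.63 -0.66]
underside along axis 0.0002 lat(tool) [ 0.0006 -0.     -0.    ] ang 0.35 Ftool [ 0.4 -2.3  2.8]
```

Emit:
{"op": "send_rows", "data": {"steps": [[0, 0, 0, 0, 0, 0.0008, 1], [0, 0, 0, 0, 0, 0, 1], [0, 0, 0, 0, 0, 0.0008, 1], [0, 0, 0, 0, 0, 0, 1], [0, 0, 0, 0, 0, 0.0008, 1], [0, 0, 0, 0, 0, 0, 1], [0, 0, 0, 0, 0, 0.0008, 1], [0, 0, 0, 0, 0, 0, 1], [0, 0, 0, 0, 0, 0.0005, 1], [0, 0, 0, 0, 0, 0, 1]]}}

```text
time: 11.7
ee_pos: [0.5811, 0.1986, 0.2282]
eef_rot: [0.633, 0.717, 0.218, 0.194]
ft_force: [-2.1, -0.5, -1.9]
width: 0.0329
```

Run:
```python
from plan import *
s=st();rel(s,.034)
```

```text
t11.70 p [0.5811 0.1986 0.2282] z [ 0.554  0.068 -0.83 ] x [-0.124  0.992 -0.002] F [-2.1 -0.5 -1.9] w 0.0329 q [-0.68 -0.05  0.16  2.04  0.39  0.63 -0.66]
underside along axis -0.0000 lat(tool) [ 0.0006  0.     -0.    ] ang 0.4 Ftool [-0.2 -2.9  0.4]
```

Emit:
{"op": "send_rows", "data": {"steps": [[0, 0, 0, 0, 0, 0.002, 1], [0, 0, 0, 0, 0, 0.002, 1], [0, 0, 0, 0, 0, 0.002, 1], [0, 0, 0, 0, 0, 0.002, 1], [0, 0, 0, 0, 0, 0.002, -0.2], [0, 0, 0, 0, 0, 0, -0.2], [0, 0, 0, 0, 0, 0, -0.2], [0, 0, 0, 0, 0, 0, -0.2], [0, 0, 0, 0, 0, 0, -0.2], [0, 0, 0, 0, 0, 0, -0.2]]}}

```text
time: 12.7
ee_pos: [0.5845, 0.1991, 0.2291]
eef_rot: [0.634, 0.716, 0.219, 0.194]
ft_force: [-0.6, -0.7, 0.2]
width: 0.052
```

Run:
```python
from plan import *;from h import *
s=st();rel(s,.034);snap("wrist","w8");snap("scene","s8")
a=load("s8")[0][160:280,330:450]
cv2.imwrite("pics/c8.png",cv2.resize(a,(600,600),interpolation=2))
```

```text
t12.70 p [0.5845 0.1991 0.2291] z [ 0.555  0.068 -0.829] x [-0.121  0.993  0.001] F [-0.6 -0.7  0.2] w 0.052 q [-0.68 -0.04  0.16  2.03  0.39  0.63 -0.66]
underside along axis -0.0012 lat(tool) [ 0.0007  0.0034 -0.    ] ang 0.3 Ftool [-0.6 -0.4 -0.5]
```

View pics/c8.png

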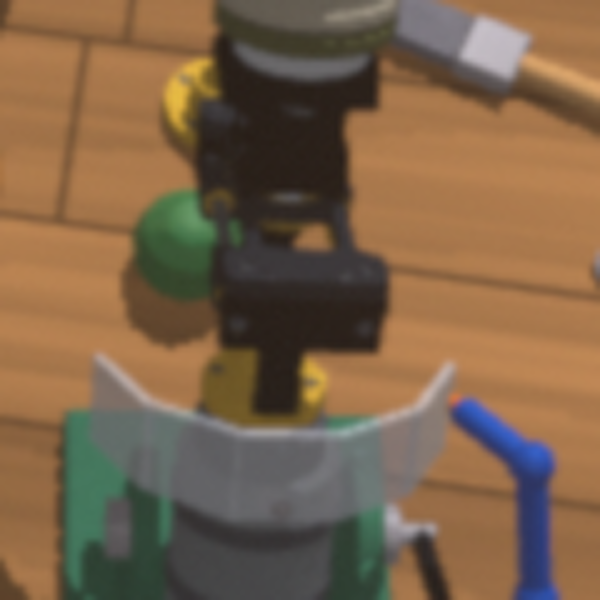

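View pics/w8.png

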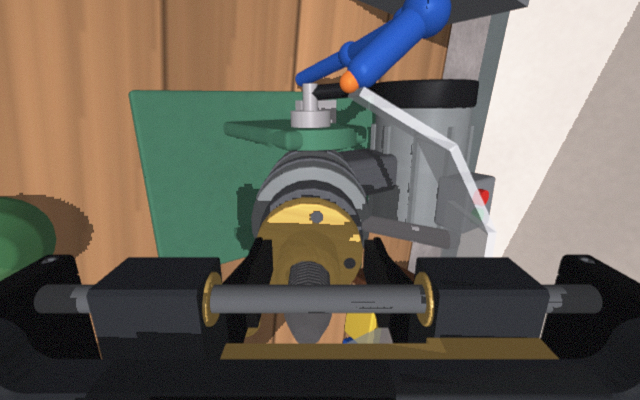

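Emit:
{"op": "send_rows", "data": {"steps": [[0, 0, 0, 0, -0.003, -0.002, -0.2], [0, 0, 0, 0, 0, -0.01, -0.2], [0, 0, 0, 0, 0, -0.015, -0.2], [0, 0, 0, 0, 0, -0.02, -0.2], [0, 0, 0, 0, 0, -0.02, -0.2], [0, 0, 0, 0, 0, -0.02, -0.2], [0, 0, 0, 0, 0, -0.02, -0.2], [0, 0, 0, 0, 0, -0.015, -0.2], [0, 0, 0, 0, 0, -0.005, -0.2], [0, 0, 0, 0, 0, 0, -0.2]]}}

```text
time: 13.8
ee_pos: [0.5053, 0.1892, 0.3409]
eef_rot: [0.634, 0.716, 0.221, 0.194]
ft_force: [0.6, 0.8, -0.6]
width: 0.0525
```

Run:
```python
from plan import *;from h import *
s=st();snap("wrist","w9")
im,d,K,T=load("w9");P=cloud(d,K,T)
n=np.array([-.489,.300,.819]);c=np.array([.6476,-.1976,.100])
plan(c+n*.2,pose(-n,az(70)),-1,10)
a=cv2.resize(im[100:260,220:400],None,fx=4,fy=3.7,interpolation=2)
a=cv2.resize(im[100:250,220:400],None,fx=4,fy=4,interpolation=2)
cv2.imwrite("pics/w9c.png",a)
```

```text
t13.80 p [0.5053 0.1892 0.3409] z [ 0.557  0.07  -0.828] x [-0.121  0.993  0.002] F [ 0.6  0.8 -0.6] w 0.0525 q [-0.71 -0.3   0.09  2.01  0.38  0.93 -0.65]
dist 0.3385 ang 31.16 need rows>=8
[[0.1,-2.2,2.2,-0.033,-0.0039,0.0065,-1],[0.1,-2.2,2.2,-0.0328,-0.0026,0.0078,-1],[0.1,-2.2,2.2,-0.0326,-0.0013,0.009,-1],[0.1,-2.2,2.2,-0.0322,-0.0,0.0103,-1],[0.1,-2.2,2.2,-0.0318,0.0012,0.0115,-1],[0.1,-2.2,2.2,-0.0313,0.0025,0.0127,-1],[0.1,-2.2,2.2,-0.0307,0.0037,0.0139,-1],[0.1,-2.2,2.2,-0.0299,0.0049,0.015,-1],[0.1,-2.2,2.2,-0.0291,0.0061,0.0161,-1],[0.1,-2.2,2.2,-0.0282,0.0072,0.0172,-1]]
```

View pics/w9c.png

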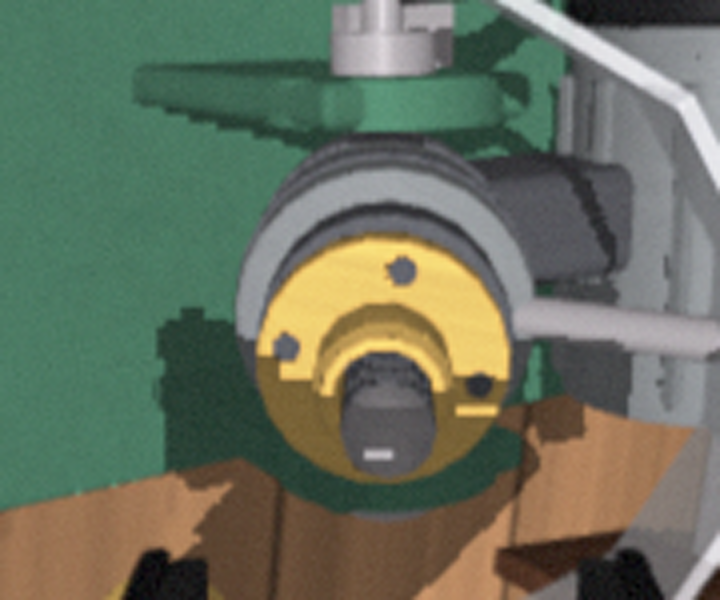

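Emit:
{"op": "send_rows", "data": {"steps": [[0.1, -2.2, 2.2, -0.033, -0.004, 0.0065, -1], [0.1, -2.2, 2.2, -0.033, -0.0026, 0.008, -1], [0.1, -2.2, 2.2, -0.0325, -0.0013, 0.009, -1], [0.1, -2.2, 2.2, -0.032, 0, 0.01, -1], [0.1, -2.2, 2.2, -0.032, 0.001, 0.0115, -1], [0.1, -2.2, 2.2, -0.031, 0.0025, 0.0125, -1], [0.1, -2.2, 2.2, -0.031, 0.0035, 0.014, -1], [0.1, -2.2, 2.2, -0.03, 0.005, 0.015, -1], [0.1, -2.2, 2.2, -0.025, 0.006, 0.015, -1], [0, -1, 1, -0.01, 0.003, 0.006, -1]]}}

```text
time: 14.85
ee_pos: [0.5385, -0.142, 0.2573]
eef_rot: [0.794, 0.53, 0.114, 0.275]
ft_force: [-0.2, -0.4, 0.4]
width: 0.0867
```

Run:
```python
from plan import *;from h import *
im,d,K,T=load("w9");P=cloud(d,K,T)
m=np.zeros(d.shape,np.uint8);cv2.fillPoly(m,[np.array([[288,178],[295,164],[316,161],[335,165],[344,180],[342,190],[332,180],[315,174],[300,182]],np.int32)],1);m[d==0]=0
Q=P[m>0]
for k in range(4):
    c=Q.mean(0);n=np.linalg.svd(Q-c)[2][2];n*=np.sign(n[2]);r=(Q-c)@n;Q=Q[abs(r)<max(2*r.std(),.001)]
print("flange disc top along axis",(Q-S).mean(0)@D,n.round(3),len(Q),r.std())
st();snap("wrist","w10");snap("wrist","w10");st()
```

```text
flange disc top along axis 0.014652443583741761 [-0.549 -0.075  0.833] 755 0.0006097764729040419
t14.85 p [ 0.5385 -0.142   0.2573] z [ 0.472 -0.316 -0.823] x [ 0.412  0.904 -0.111] F [-0.2 -0.4  0.4] w 0.0867 q [-0.41 -0.22  0.34  2.12  0.6   0.82 -0.77]
t14.95 p [ 0.5389 -0.1402  0.2578] z [ 0.473 -0.314 -0.823] x [ 0.41   0.906 -0.11 ] F [0.6 0.3 1. ] w 0.0865 q [-0.41 -0.22  0.34  2.12  0.6   0.82 -0.77]
```

View pics/w10.png

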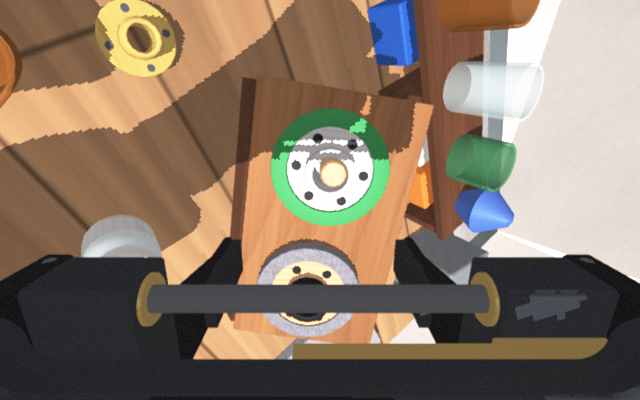

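Run:
```python
from plan import *;from h import *
im,d,K,T=load("w10");P=cloud(d,K,T)
h=cv2.cvtColor(im,cv2.COLOR_BGR2HSV)
m=((h[...,0]>45)&(h[...,0]<85)&(h[...,1]>80)).astype(np.uint8);m[:90]=0;m[240:]=0;m[:,:255]=0;m[:,:405][:, :0]=0;m[:,400:]=0
c=max(cv2.findContours(cv2.morphologyEx(m,cv2.MORPH_CLOSE,np.ones((5,5))),0,1)[0],key=cv2.contourArea);hu=cv2.convexHull(c);e=cv2.fitEllipse(hu);print(e)
Q=P[(m>0)&(d>0)]
for k in range(5):
    c=np.median(Q,0) if k==0 else Q.mean(0);n=np.linalg.svd(Q-c)[2][2];n*=np.sign(n[2]);r=(Q-c)@n;Q=Q[abs(r)<max(2*r.std(),.001)]
print("rim plane",c.round(4),n.round(4),len(Q),r.std(),"tilt",np.degrees(np.arccos(n[2])),"az",np.degrees(np.arctan2(n[1],n[0])))
def onp(u,v,c,n):
    r=T[:3,:3]@np.array([(u-K[0,2])/K[0,0],(v-K[1,2])/K[1,1],1]);C=T[:3,3];return C+r*(((c-C)@n)/(r@n))
W=onp(*e[0],c,n);print("rim centre (front face)",W.round(4))
# hub top points
mm=np.zeros(d.shape,np.uint8);cv2.circle(mm,(333,172),25,1,-1);mm[d==0]=0;q=P[mm>0];a=(q-c)@n;print("heights",np.histogram(a,bins=np.arange(-.03,.03,.004)))
hq=q[(a>.013)&(a<.023)];ct=hq.mean(0);(_,_),_=((0,0),0)
u=np.cross(n,[0,0,1.]);u/=np.linalg.norm(u);v=np.cross(n,u);xy=np.stack([(hq-W)@u,(hq-W)@v],1).astype(np.float32);(cx,cy),rr=cv2.minEnclosingCircle(xy);print("hub centre off",cx,cy,rr,len(hq))
np.savez("wheel.npz",W=W,n=n)
```

```text
((329.7001647949219, 166.72604370117188), (116.9635238647461, 119.08601379394531), 72.40296173095703)
rim plane [ 0.6439 -0.192   0.1082] [-0.4887  0.2998  0.8193] 4462 0.0005970119263248934 tilt 34.98160698028715 az 148.47233387738893
rim centre (front face) [ 0.6439 -0.1918  0.1081]
heights (array([  0,   0,  15,  81,  16,  22,  85,  79,  52, 171, 554, 488, 390,
         0]), array([-0.03 , -0.026, -0.022, -0.018, -0.014, -0.01 , -0.006, -0.002,
        0.002,  0.006,  0.01 ,  0.014,  0.018,  0.022,  0.026]))
hub centre off -0.0025363066233694553 -0.002132384106516838 0.025965524837374687 922
```

Run:
```python
from plan import *
w=np.load("wheel.npz");W,n=w["W"],w["n"];s=read_state()
print(((s["ee_pos"]-W)@n))
plan(W+n*.05,pose(-n,az(68)),-1,10)
```

```text
0.18946561219448393
dist 0.1402 ang 2.07 need rows>=3
[[-0.1,0.1,0.2,0.0012,0.0013,0.0139,-1],[-0.1,0.1,0.2,0.0012,0.0013,0.0139,-1],[-0.1,0.1,0.2,0.0011,0.0012,0.0139,-1],[-0.1,0.1,0.2,0.0011,0.0012,0.0139,-1],[-0.1,0.1,0.2,0.0011,0.0012,0.0139,-1],[-0.1,0.1,0.2,0.0011,0.0012,0.0139,-1],[-0.1,0.1,0.2,0.001,0.0012,0.0139,-1],[-0.1,0.1,0.2,0.001,0.0011,0.0139,-1],[-0.1,0.1,0.2,0.001,0.0011,0.0139,-1],[-0.1,0.1,0.2,0.001,0.0011,0.0139,-1]]
```

Emit:
{"op": "send_rows", "data": {"steps": [[-0.2, 0.2, 0.4, 0.0024, 0.0026, 0.028, -1], [-0.2, 0.2, 0.4, 0.0024, 0.0026, 0.03, -1], [-0.2, 0.2, 0.4, 0.0024, 0.0026, 0.03, -1], [-0.2, 0.2, 0.4, 0.002, 0.0025, 0.025, -1], [-0.2, 0.2, 0.4, 0.0015, 0.0015, 0.012, -1], [0, 0, 0, 0, 0, 0.006, -1], [0, 0, 0, 0, 0, 0.003, -1], [0, 0, 0, 0, 0, 0, -0.6], [0, 0, 0, 0, 0, 0, -0.6], [0, 0, 0, 0, 0, 0, -0.6]]}}

```text
time: 15.95
ee_pos: [0.6221, -0.1661, 0.1534]
eef_rot: [0.795, 0.524, 0.137, 0.273]
ft_force: [0.1, -0.1, -0.7]
width: 0.073
```

Run:
```python
from plan import *
w=np.load("wheel.npz");W,n=w["W"],w["n"];s=st()
print(((s["ee_pos"]-W)@n))
plan(W+n*.019,pose(-n,az(68)),-.6,4)
```

```text
t15.95 p [ 0.6221 -0.1661  0.1534] z [ 0.504 -0.292 -0.813] x [ 0.414  0.908 -0.069] F [ 0.1 -0.1 -0.7] w 0.073 q [-0.37  0.11  0.44  2.08  0.52  0.45 -0.76]
0.05542804358763116
dist 0.0379 ang 1.06 need rows>=1
[[0.2,-0.2,0.0,-0.0027,-0.0004,0.0091,-0.6],[0.2,-0.2,0.0,-0.0027,-0.0004,0.0091,-0.6],[0.2,-0.2,0.0,-0.0027,-0.0004,0.0091,-0.6],[0.2,-0.2,0.0,-0.0027,-0.0003,0.0091,-0.6]]
```

Emit:
{"op": "send_rows", "data": {"steps": [[0.2, -0.2, 0, -0.004, -0.0004, 0.008, -0.6], [0.2, -0.2, 0, -0.004, -0.0004, 0.008, -0.6], [0.2, -0.2, 0, -0.0025, -0.0004, 0.007, -0.6], [0.2, -0.2, 0, 0, 0, 0.006, -0.6], [0, 0, 0, 0, 0, 0.003, -0.6], [0, 0, 0, 0, 0, 0, -0.6], [0, 0, 0, 0, 0, 0, -0.6], [0, 0, 0, 0, 0, 0, -0.6], [0, 0, 0, 0, 0, 0, -0.6], [0, 0, 0, 0, 0, 0, -0.6]]}}

```text
time: 16.95
ee_pos: [0.6339, -0.1863, 0.1259]
eef_rot: [0.798, 0.522, 0.127, 0.272]
ft_force: [1.2, -0.0, -0.4]
width: 0.0699
```

Run:
```python
from plan import *;from h import *
w=np.load("wheel.npz");W,n=w["W"],w["n"];s=st()
print(((s["ee_pos"]-W)@n))
plan(W+n*.019,pose(-n,az(68)),-.6,2)
snap("wrist","w11");snap("top","t11");snap("scene","s11")
cv2.imwrite("pics/c11.png",np.hstack([cv2.resize(load("t11")[0][70:220,340:490],(398,398),interpolation=2),cv2.resize(load("s11")[0][180:310,140:270],(398,398),interpolation=2)]))
```

```text
t16.95 p [ 0.6339 -0.1863  0.1259] z [ 0.487 -0.3   -0.82 ] x [ 0.422  0.903 -0.08 ] F [ 1.2 -0.  -0.4] w 0.0699 q [-0.32  0.2   0.45  2.05  0.46  0.39 -0.7 ]
0.02111273573480394
dist 0.0023 ang 0.16 need rows>=1
[[-0.0,0.0,0.1,0.0003,-0.0004,0.0011,-0.6],[-0.0,0.0,0.1,0.0003,-0.0004,0.0011,-0.6]]
```

View pics/w11.png

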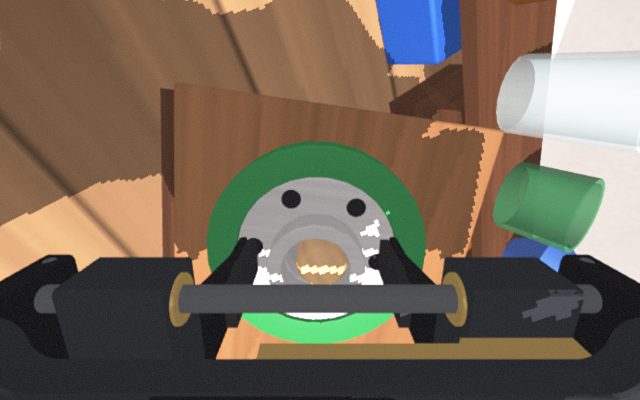

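View pics/c11.png

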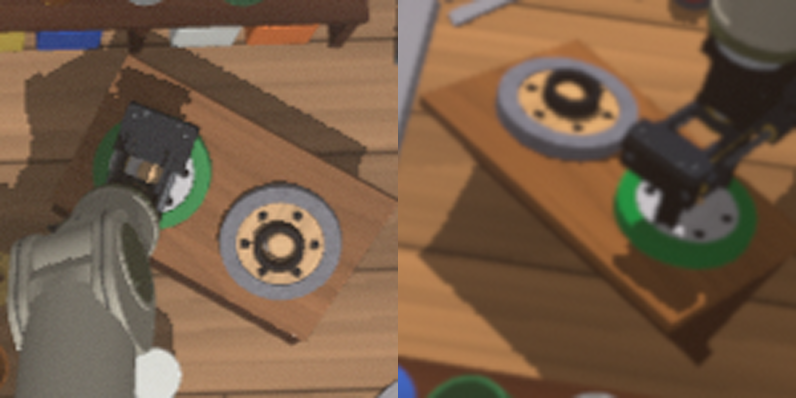

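Emit:
{"op": "send_rows", "data": {"steps": [[0, 0, 0, 0.0005, -0.0005, 0.0015, -0.6], [0, 0, 0, 0, 0, 0, 1], [0, 0, 0, 0, 0, 0, 1], [0, 0, 0, 0, 0, 0, 1], [0, 0, 0, 0, 0, 0, 1], [0, 0, 0, 0, 0, 0, 1], [0, 0, 0, 0, 0, 0, 1], [0, 0, 0, 0, 0, -0.003, 1], [0, 0, 0, 0, 0, -0.005, 1], [0, 0, 0, 0, 0, -0.005, 1]], "force": 55}}

```text
time: 18.1
ee_pos: [0.6274, -0.1829, 0.1343]
eef_rot: [0.799, 0.522, 0.126, 0.271]
ft_force: [4.3, -1.9, -5.0]
width: 0.0522
```

Run:
```python
from plan import *
w=np.load("wheel.npz");W,n=w["W"],w["n"];s=st()
print(((s["ee_pos"]-W)@n),R.from_quat(s["eef_rot"]).inv().apply(s["ft_force"]))
```

```text
t18.10 p [ 0.6274 -0.1829  0.1343] z [ 0.485 -0.302 -0.821] x [ 0.423  0.903 -0.082] F [ 4.3 -1.9 -5. ] w 0.0522 q [-0.34  0.17  0.45  2.06  0.48  0.42 -0.72]
0.03221529053495411 [0.49196928 1.06965081 6.75879489]
```

Emit:
{"op": "send_rows", "data": {"steps": [[0, 0, 0, 0, 0, -0.008, 1], [0, 0, 0, 0, 0, -0.01, 1], [0, 0, 0, 0, 0, -0.012, 1], [0, 0, 0, 0, 0, -0.015, 1], [0, 0, 0, 0, 0, -0.02, 1], [0, 0, 0, 0, 0, -0.025, 1], [0, 0, 0, 0, 0, -0.03, 1], [0, 0, 0, 0, 0, -0.03, 1], [0, 0, 0, 0, 0, -0.015, 1], [0, 0, 0, 0, 0, -0.005, 1]]}}

```text
time: 19.1
ee_pos: [0.5328, -0.1292, 0.2722]
eef_rot: [0.801, 0.523, 0.118, 0.266]
ft_force: [0.4, -0.3, -5.2]
width: 0.0526
```

Run:
```python
from plan import *;from h import *
s=st();snap("wrist","w12");snap("top","t12")
im,d,K,T=load("w12")
s=st();Rt=R.from_quat(s["eef_rot"])
P=cloud(d,K,T);h=cv2.cvtColor(im,cv2.COLOR_BGR2HSV)
m=((h[...,0]>45)&(h[...,0]<85)&(h[...,1]>80)).astype(np.uint8)
Q=Rt.inv().apply(P[(m>0)&(d>0)]-s["ee_pos"]);Q=Q[(abs(Q[:,2])<.04)&(np.hypot(Q[:,0],Q[:,1])<.08)]
for k in range(5):
    c=np.median(Q,0) if k==0 else Q.mean(0);n=np.linalg.svd(Q-c)[2][2];n*=-np.sign(n[2]);r=(Q-c)@n;Q=Q[abs(r)<max(2*r.std(),.001)]
print("wheel front in tool: c",c.round(4),"n",n.round(4),len(Q),r.std(),"z at axis",(c@n)/n[2])
(cx,cy),rr=cv2.minEnclosingCircle(Q[:,:2].astype(np.float32));print("circ",cx,cy,rr)
plan(S+D*(.014+.018+.019+.115),pose(-D,az(98)),1,10)
```

```text
t19.10 p [ 0.5328 -0.1292  0.2722] z [ 0.468 -0.303 -0.83 ] x [ 0.425  0.901 -0.089] F [ 0.4 -0.3 -5.2] w 0.0526 q [-0.44 -0.25  0.34  2.1   0.58  0.87 -0.79]
t19.20 p [ 0.5332 -0.1296  0.2714] z [ 0.468 -0.303 -0.83 ] x [ 0.425  0.901 -0.089] F [ 0.4  0.7 -6.6] w 0.0526 q [-0.44 -0.25  0.34  2.1   0.58  0.87 -0.79]
wheel front in tool: c [0.0125 0.0004 0.0185] n [-0.0052 -0.0013 -1.    ] 11481 0.0004998242961203607 z at axis 0.018542233985315845
circ -0.003917604219168425 0.0005349558778107166 0.06461390852928162
dist 0.3256 ang 33.50 need rows>=7
[[-0.2,2.2,-2.5,0.0269,-0.0083,-0.0163,1],[-0.2,2.2,-2.5,0.0279,-0.007,-0.0153,1],[-0.2,2.2,-2.5,0.0287,-0.0057,-0.0142,1],[-0.2,2.2,-2.5,0.0295,-0.0044,-0.0131,1],[-0.2,2.2,-2.5,0.0301,-0.0031,-0.0119,1],[-0.2,2.2,-2.5,0.0307,-0.0017,-0.0107,1],[-0.2,2.2,-2.5,0.0311,-0.0003,-0.0095,1],[-0.2,2.2,-2.5,0.0315,0.0011,-0.0083,1],[-0.2,2.2,-2.5,0.0317,0.0025,-0.0071,1],[-0.2,2.2,-2.5,0.0318,0.0039,-0.0058,1]]
```

View pics/w12.png

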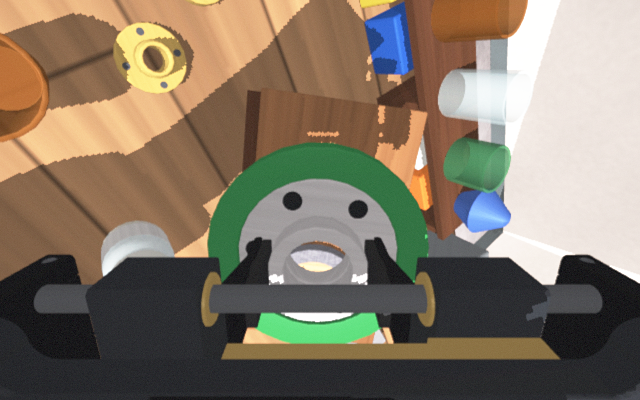

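View pics/t12.png

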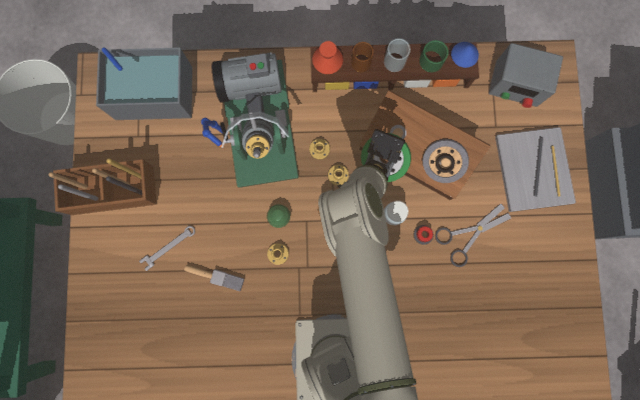

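Run:
```python
from plan import *
Rg=pose(-D,az(98));off=Rg.apply([.0037,0,0])
plan(S+D*.1655+off+np.array([0,0,.03]),Rg,1,10)
from h import *
im,d,K,T=load("w12");s=read_state();Rt=R.from_quat(s["eef_rot"]).as_matrix()
h=cv2.cvtColor(im,cv2.COLOR_BGR2HSV);m=((h[...,0]>45)&(h[...,0]<85)&(h[...,1]>80)).astype(np.uint8)
m[:140]=0;m[345:]=0;m[:,:200]=0;m[:,432:]=0
c=max(cv2.findContours(m,0,1)[0],key=cv2.contourArea);pts=[]
for u,v in cv2.convexHull(c)[:,0]:
    if v>245 : continue
    r=Rt.T@T[:3,:3]@np.array([(u-K[0,2])/K[0,0],(v-K[1,2])/K[1,1],1]);C=Rt.T@(T[:3,3]-s["ee_pos"]);pts.append((C+r*(.0185-C[2])/r[2])[:2])
pts=np.array(pts);from scipy.optimize import least_squares
f=least_squares(lambda q:np.hypot(*(pts-q[:2]).T)-.065,[0,0],loss="soft_l1",f_scale=.001);print(f.x,np.std(f.fun),len(pts))
```

```text
dist 0.3364 ang 33.50 need rows>=8
[[-0.2,2.2,-2.5,0.027,-0.0068,-0.0189,1],[-0.2,2.2,-2.5,0.028,-0.0055,-0.0178,1],[-0.2,2.2,-2.5,0.0289,-0.0042,-0.0167,1],[-0.2,2.2,-2.5,0.0297,-0.0029,-0.0156,1],[-0.2,2.2,-2.5,0.0303,-0.0015,-0.0145,1],[-0.2,2.2,-2.5,0.0309,-0.0001,-0.0133,1],[-0.2,2.2,-2.5,0.0314,0.0013,-0.012,1],[-0.2,2.2,-2.5,0.0317,0.0027,-0.0108,1],[-0.2,2.2,-2.5,0.032,0.0041,-0.0095,1],[-0.2,2.2,-2.5,0.0321,0.0055,-0.0083,1]]
[-0.00389157  0.00031126] 0.0008252415798904774 26
```

Emit:
{"op": "send_rows", "data": {"steps": [[-0.2, 2.2, -2.5, 0.027, -0.007, -0.028, 1], [-0.2, 2.2, -2.5, 0.028, -0.0055, -0.028, 1], [-0.2, 2.2, -2.5, 0.029, -0.004, -0.025, 1], [-0.2, 2.2, -2.5, 0.03, -0.003, -0.022, 1], [-0.2, 2.2, -2.5, 0.03, -0.0015, -0.018, 1], [-0.2, 2.2, -2.5, 0.031, 0, -0.01, 1], [-0.2, 2.2, -2.5, 0.0315, 0.001, -0.006, 1], [-0.2, 2.2, -2.5, 0.03, 0.0027, -0.004, 1], [-0.2, 2.2, -2.5, 0.024, 0.004, -0.002, 1], [-0.2, 1, -1, 0.01, 0.003, 0, 1]]}}

```text
time: 20.2
ee_pos: [0.5032, 0.1756, 0.3569]
eef_rot: [0.637, 0.718, 0.205, 0.192]
ft_force: [0.0, -0.0, -5.5]
width: 0.0527
```

```bash
cat >> plan.py <<'E'
def relw(s,off,cx): # part centre offset cx along tool x
    M=R.from_quat(s["eef_rot"]);p=s["ee_pos"]+M.apply([cx,0,off])-S;a=p@D;l=p-a*D;z=M.as_matrix()[:,2]
    print("along %.4f lat(tool)"%a,M.inv().apply(l).round(4),"ang",round(float(np.degrees(np.arccos(-z@D))),2),"Ftool",M.inv().apply(s["ft_force"]).round(1))
E
python3 - <<'E'
from plan import *
s=st();relw(s,.0365,-.0039)
Rg=pose(-D,az(98));off=Rg.apply([.0039,0,0])
plan(S+D*(.0365+.095)+off,Rg,1,10)
E
```

```text
t20.20 p [0.5032 0.1756 0.3569] z [ 0.536  0.05  -0.843] x [-0.115  0.993 -0.015] F [ 0.  -0.  -5.5] w 0.0527 q [-0.72 -0.31  0.11  1.97  0.36  1.   -0.61]
along 0.1491 lat(tool) [-0.0165  0.0052  0.0002] ang 2.0 Ftool [ 0.  -2.9  4.6]
dist 0.0566 ang 2.11 need rows>=2
[[-0.2,0.1,-0.1,0.0017,-0.0005,0.0054,1],[-0.2,0.1,-0.1,0.0017,-0.0005,0.0054,1],[-0.2,0.1,-0.1,0.0017,-0.0005,0.0054,1],[-0.2,0.1,-0.1,0.0017,-0.0005,0.0054,1],[-0.2,0.1,-0.1,0.0016,-0.0005,0.0054,1],[-0.2,0.1,-0.1,0.0016,-0.0005,0.0054,1],[-0.2,0.1,-0.1,0.0016,-0.0006,0.0054,1],[-0.2,0.1,-0.1,0.0016,-0.0006,0.0054,1],[-0.2,0.1,-0.1,0.0016,-0.0006,0.0054,1],[-0.2,0.1,-0.1,0.0016,-0.0006,0.0054,1]]
```

Emit:
{"op": "send_rows", "data": {"steps": [[-0.4, 0.2, -0.2, 0.0035, -0.001, 0.01, 1], [-0.4, 0.2, -0.2, 0.0035, -0.001, 0.01, 1], [-0.4, 0.2, -0.2, 0.0035, -0.001, 0.01, 1], [-0.4, 0.2, -0.2, 0.003, -0.001, 0.01, 1], [-0.4, 0.2, -0.2, 0.002, -0.001, 0.007, 1], [0, 0, 0, 0.001, 0, 0.003, 1], [0, 0, 0, 0, 0, 0, 1], [0, 0, 0, 0, 0, 0, 1], [0, 0, 0, 0, 0, 0, 1], [0, 0, 0, 0, 0, 0, 1]]}}

```text
time: 21.2
ee_pos: [0.5267, 0.192, 0.3049]
eef_rot: [0.627, 0.722, 0.217, 0.198]
ft_force: [-0.0, -0.2, -5.1]
width: 0.0526
```

Run:
```python
from plan import *;from h import *
s=st();relw(s,.0365,-.0039)
Rg=pose(-D,az(98));off=Rg.apply([.0039,0,0])
plan(S+D*(.0365+.09)+off,Rg,1,4)
snap("scene","s13");a=load("s13")[0][160:280,330:450]
cv2.imwrite("pics/c13.png",cv2.resize(a,(600,600),interpolation=2))
```

```text
t21.20 p [0.5267 0.192  0.3049] z [ 0.558  0.065 -0.827] x [-0.136  0.991 -0.014] F [-0.  -0.2 -5.1] w 0.0526 q [-0.72 -0.23  0.12  2.03  0.4   0.84 -0.65]
along 0.0917 lat(tool) [-0.0029 -0.0021  0.    ] ang 0.49 Ftool [-0.1 -2.9  4.2]
dist 0.0037 ang 0.58 need rows>=1
[[-0.0,0.1,0.1,0.0006,0.0005,0.0004,1],[-0.0,0.1,0.1,0.0006,0.0005,0.0004,1],[-0.0,0.1,0.1,0.0006,0.0005,0.0004,1],[-0.0,0.1,0.1,0.0006,0.0005,0.0004,1]]
```

View pics/c13.png

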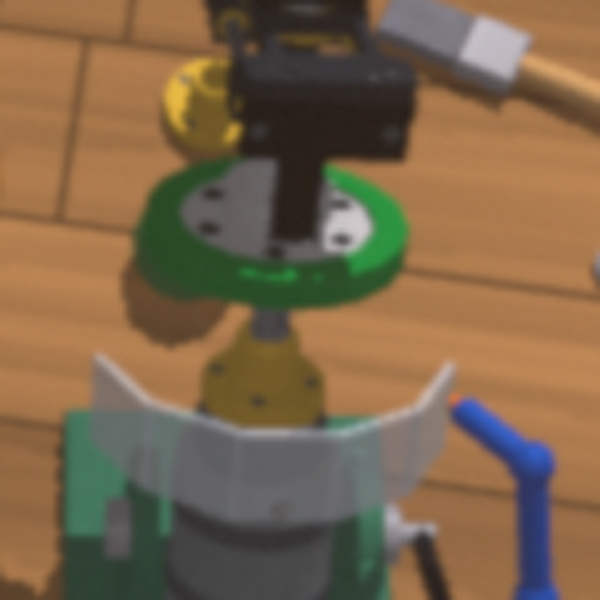

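Emit:
{"op": "send_rows", "data": {"steps": [[0, 0.3, 0.2, 0.002, 0.0015, 0, 1], [0, 0.2, 0.1, 0.001, 0.0007, 0, 1], [0, 0, 0, 0, 0, 0.004, 1], [0, 0, 0, 0, 0, 0.006, 1], [0, 0, 0, 0, 0, 0.006, 1], [0, 0, 0, 0, 0, 0.006, 1], [0, 0, 0, 0, 0, 0.006, 1], [0, 0, 0, 0, 0, 0.003, 1], [0, 0, 0, 0, 0, 0, 1], [0, 0, 0, 0, 0, 0, 1]]}}

```text
time: 22.25
ee_pos: [0.5471, 0.198, 0.2779]
eef_rot: [0.628, 0.721, 0.22, 0.194]
ft_force: [-0.6, -0.3, -6.4]
width: 0.0523
```

Run:
```python
from plan import *;from h import *
s=st();relw(s,.0365,-.0039)
snap("wrist","w14");snap("scene","s14")
cv2.imwrite("pics/w14c.png",cv2.resize(load("w14")[0][120:360,180:460],None,fx=2.5,fy=2.5,interpolation=2))
```

```text
t22.25 p [0.5471 0.198  0.2779] z [ 0.556  0.074 -0.828] x [-0.137  0.991 -0.004] F [-0.6 -0.3 -6.4] w 0.0523 q [-0.72 -0.17  0.14  2.04  0.39  0.76 -0.65]
along 0.0575 lat(tool) [0.0007 0.0001 0.    ] ang 0.07 Ftool [-0.2 -4.1  4.9]
```

View pics/w14c.png

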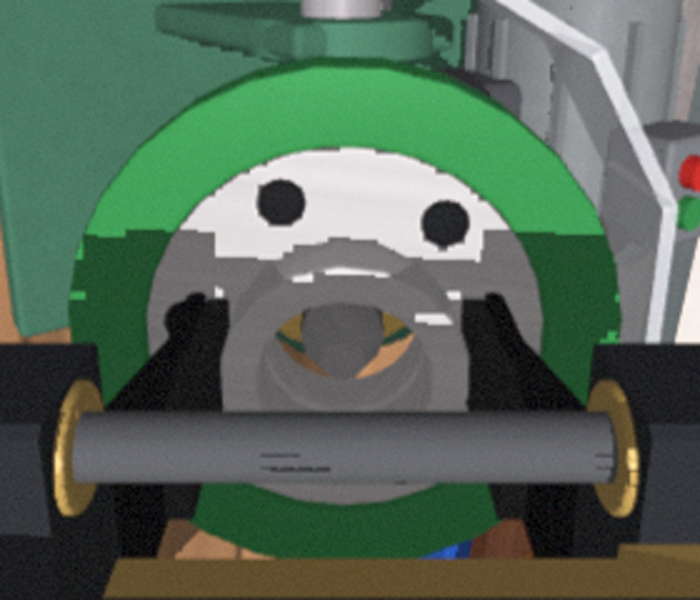

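Emit:
{"op": "send_rows", "data": {"steps": [[0, 0, 0, -0.0005, 0, 0.003, 1], [0, 0, 0, 0, 0, 0.003, 1], [0, 0, 0, 0, 0, 0.003, 1], [0, 0, 0, 0, 0, 0.003, 1], [0, 0, 0, 0, 0, 0.002, 1], [0, 0, 0, 0, 0, 0.002, 1], [0, 0, 0, 0, 0, 0.002, 1], [0, 0, 0, 0, 0, 0.002, 1], [0, 0, 0, 0, 0, 0, 1], [0, 0, 0, 0, 0, 0, 1]]}}

```text
time: 23.35
ee_pos: [0.5588, 0.1984, 0.2599]
eef_rot: [0.628, 0.721, 0.22, 0.194]
ft_force: [-0.2, 0.6, -5.5]
width: 0.0524
```

Run:
```python
from plan import *
s=st();relw(s,.0365,-.0039)
```

```text
t23.35 p [0.5588 0.1984 0.2599] z [ 0.556  0.073 -0.828] x [-0.136  0.991 -0.004] F [-0.2  0.6 -5.5] w 0.0524 q [-0.71 -0.13  0.15  2.04  0.39  0.71 -0.65]
along 0.0361 lat(tool) [-0.0005 -0.0004  0.    ] ang 0.11 Ftool [ 0.6 -3.2  4.5]
```

Emit:
{"op": "send_rows", "data": {"steps": [[0, 0, 0, 0.0003, 0.0003, 0.003, 1], [0, 0, 0, 0, 0, 0.003, 1], [0, 0, 0, 0, 0, 0.003, 1], [0, 0, 0, 0, 0, 0.003, 1], [0, 0, 0, 0, 0, 0.002, 1], [0, 0, 0, 0, 0, 0.002, 1], [0, 0, 0, 0, 0, 0.001, 1], [0, 0, 0, 0, 0, 0.001, 1], [0, 0, 0, 0, 0, 0, 1], [0, 0, 0, 0, 0, 0, 1]]}}

```text
time: 24.35
ee_pos: [0.5698, 0.1998, 0.2433]
eef_rot: [0.628, 0.721, 0.219, 0.194]
ft_force: [-1.1, -1.1, -5.8]
width: 0.0525
```

Run:
```python
from plan import *
s=st();relw(s,.0365,-.0039)
```

```text
t24.35 p [0.5698 0.1998 0.2433] z [ 0.555  0.072 -0.829] x [-0.135  0.991 -0.005] F [-1.1 -1.1 -5.8] w 0.0525 q [-0.71 -0.09  0.16  2.04  0.39  0.67 -0.65]
along 0.0162 lat(tool) [-0.0005 -0.0006  0.    ] ang 0.17 Ftool [-0.9 -4.3  4.1]
```

Emit:
{"op": "send_rows", "data": {"steps": [[0, 0, 0, 0, 0, 0.001, 1], [0, 0, 0, 0, 0, 0.001, 1], [0, 0, 0, 0, 0, 0.001, 1], [0, 0, 0, 0, 0, 0.001, 1], [0, 0, 0, 0, 0, 0.001, 1], [0, 0, 0, 0, 0, 0.001, 1], [0, 0, 0, 0, 0, 0.001, 1], [0, 0, 0, 0, 0, 0.001, 1], [0, 0, 0, 0, 0, 0.001, 1], [0, 0, 0, 0, 0, 0.001, 1]]}}

```text
time: 25.35
ee_pos: [0.5707, 0.1998, 0.2426]
eef_rot: [0.63, 0.72, 0.218, 0.193]
ft_force: [-15.8, -4.6, 8.3]
width: 0.0524
```

Run:
```python
from plan import *
s=st();relw(s,.0365,-.0039)
```

```text
t25.35 p [0.5707 0.1998 0.2426] z [ 0.552  0.07  -0.831] x [-0.132  0.991 -0.004] F [-15.8  -4.6   8.3] w 0.0524 q [-0.71 -0.08  0.16  2.04  0.39  0.67 -0.65]
along 0.0151 lat(tool) [-0.0006 -0.0004  0.    ] ang 0.38 Ftool [ -2.5  -8.9 -15.9]
```

Emit:
{"op": "send_rows", "data": {"steps": [[0, 0, 0, 0, 0, 0.0005, 1], [0, 0, 0, 0, 0, 0, -0.6], [0, 0, 0, 0, 0, 0, -0.6], [0, 0, 0, 0, 0, 0, -0.6], [0, 0, 0, 0, 0, 0, -0.6], [0, 0, 0, 0, 0, 0, -0.6], [0, 0, 0, 0, 0, -0.004, -0.6], [0, 0, 0, 0, 0, -0.01, -0.6], [0, 0, 0, 0, 0, -0.015, -0.6], [0, 0, 0, 0, 0, -0.02, -0.6]]}}

```text
time: 26.35
ee_pos: [0.5446, 0.198, 0.2891]
eef_rot: [0.629, 0.72, 0.221, 0.194]
ft_force: [-0.3, -0.1, 0.4]
width: 0.0693
```

Emit:
{"op": "send_rows", "data": {"steps": [[0, 0, 0, 0, 0, -0.02, -0.6], [0, 0, 0, 0, 0, -0.025, -0.6], [0, 0, 0, 0, 0, -0.025, -0.6], [0, 0, 0, 0, 0, -0.02, -0.6], [0, 0, 0, 0, 0, -0.005, -0.6], [0, 0, 0, 0, 0, 0, -0.6], [0, 0, 0, 0, 0, 0, -0.6], [0, 0, 0, 0, 0, 0, -0.6], [0, 0, 0, 0, 0, 0, -0.6], [0, 0, 0, 0, 0, 0, -0.6]]}}

```text
time: 27.35
ee_pos: [0.488, 0.1904, 0.3757]
eef_rot: [0.628, 0.719, 0.225, 0.195]
ft_force: [0.7, -0.1, 0.3]
width: 0.0699
```

Run:
```python
from plan import *;from h import *
s=st();snap("wrist","w15");snap("scene","s15")
im,d,K,T=load("w15");P=cloud(d,K,T);h=cv2.cvtColor(im,cv2.COLOR_BGR2HSV)
m=((h[...,0]>45)&(h[...,0]<75)&(h[...,1]>100)).astype(np.uint8)
Q=P[(m>0)&(d>0)];a=(Q-S)@D;l=np.linalg.norm(Q-S-a[:,None]*D,axis=1);Q=Q[(l<.068)&(l>.035)&(abs(a-.032)<.02)]
for k in range(5):
    c=np.median(Q,0) if k==0 else Q.mean(0);n=np.linalg.svd(Q-c)[2][2];n*=np.sign(n[2]);r=(Q-c)@n;Q=Q[abs(r)<max(2*r.std(),.001)]
print("wheel front: along axis at axis",((c-S)@n)/(D@n),"expected .032; ang",np.degrees(np.arccos(n@D)),n.round(3),len(Q),r.std())
cv2.imwrite("pics/c15.png",np.hstack([cv2.resize(im[80:340,150:500],(500,371),interpolation=2),cv2.resize(load("s15")[0][160:280,330:426],(297,371),interpolation=2)]))
nt=np.array([.3575,-.2745,0])
plan(np.array([.3575,-.2745,.2]),pose([0,0,-1],az(75)),-1,10)
```

```text
t27.35 p [0.488  0.1904 0.3757] z [ 0.563  0.079 -0.823] x [-0.135  0.991  0.002] F [ 0.7 -0.1  0.3] w 0.0699 q [-0.74 -0.35  0.08  1.98  0.37  1.   -0.64]
wheel front: along axis at axis 0.032615382918288895 expected .032; ang 0.5298815534393204 [-0.549 -0.073  0.832] 4490 0.0005698193561052941
dist 0.5139 ang 41.26 need rows>=11
[[3.4,-0.7,2.2,-0.0443,-0.0258,0.0035,-1],[3.4,-0.7,2.2,-0.0452,-0.0238,0.0055,-1],[3.4,-0.7,2.2,-0.046,-0.0216,0.0074,-1],[3.4,-0.7,2.2,-0.0467,-0.0193,0.0092,-1],[3.4,-0.7,2.2,-0.0473,-0.0169,0.0108,-1],[3.4,-0.7,2.2,-0.0478,-0.0144,0.0124,-1],[3.4,-0.7,2.2,-0.0481,-0.0118,0.0137,-1],[3.4,-0.7,2.2,-0.0483,-0.0091,0.0149,-1],[3.4,-0.7,2.2,-0.0484,-0.0063,0.016,-1],[3.4,-0.7,2.2,-0.0484,-0.0035,0.0169,-1]]
```

View pics/c15.png

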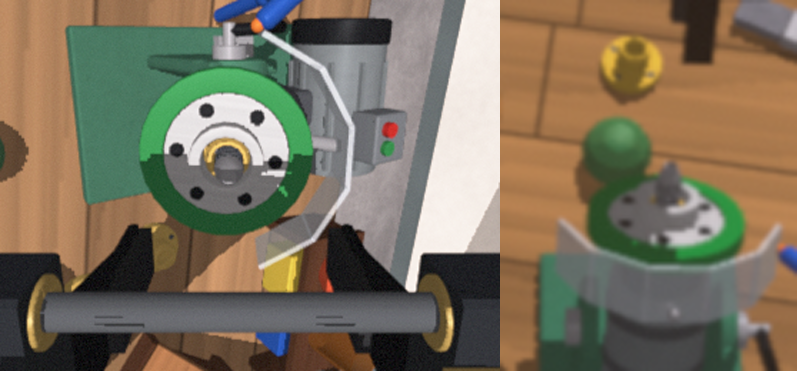

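Emit:
{"op": "send_rows", "data": {"steps": [[3.4, -0.7, 2.2, -0.04, -0.024, 0.003, -1], [3.4, -0.7, 2.2, -0.042, -0.022, 0.005, -1], [3.4, -0.7, 2.2, -0.042, -0.02, 0.006, -1], [3.4, -0.7, 2.2, -0.043, -0.018, 0.008, -1], [3.4, -0.7, 2.2, -0.044, -0.016, 0.01, -1], [3.4, -0.7, 2.2, -0.044, -0.014, 0.011, -1], [3.4, -0.7, 2.2, -0.045, -0.011, 0.012, -1], [3.4, -0.7, 2.2, -0.045, -0.009, 0.012, -1], [3.4, -0.7, 2.2, -0.045, -0.006, 0.014, -1], [3.4, -0.7, 2.2, -0.03, -0.004, 0.01, -1]]}}

```text
time: 28.45
ee_pos: [0.3587, -0.2351, 0.2196]
eef_rot: [0.795, 0.606, -0.003, -0.005]
ft_force: [1.0, 1.0, -0.2]
width: 0.0869
```

Run:
```python
from plan import *;from h import *
st();snap("wrist","w16");snap("wrist","w16");s=st()
plan(np.array([.3575,-.2745,.16]),pose([0,0,-1],az(75)),-1,5)
```

```text
t28.45 p [ 0.3587 -0.2351  0.2196] z [-0.011  0.005 -1.   ] x [0.265 0.964 0.002] F [ 1.   1.  -0.2] w 0.0869 q [-0.52 -0.23  0.9   2.    0.18  1.3   0.05]
t28.55 p [ 0.3586 -0.2358  0.2191] z [-0.014  0.003 -1.   ] x [ 0.267  0.964 -0.001] F [-0.   0.4 -0.7] w 0.0868 q [-0.52 -0.22  0.9   2.    0.18  1.3   0.05]
dist 0.0706 ang 0.97 need rows>=2
[[-0.2,0.0,-0.1,-0.0075,0.002,0.0118,-1],[-0.2,0.0,-0.1,-0.0075,0.002,0.0118,-1],[-0.2,0.0,-0.1,-0.0075,0.0019,0.0118,-1],[-0.2,0.0,-0.1,-0.0075,0.0019,0.0118,-1],[-0.2,0.0,-0.1,-0.0075,0.0018,0.0118,-1]]
```

View pics/w16.png

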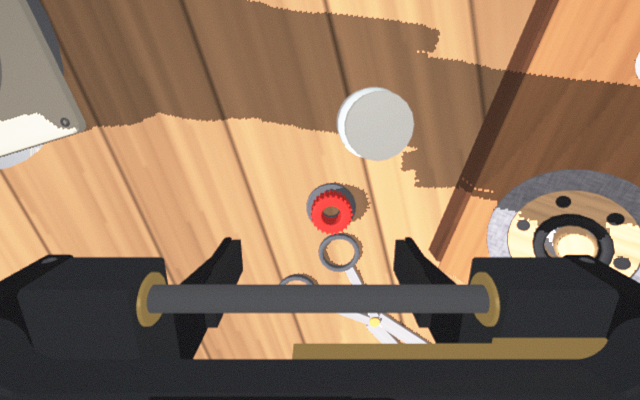

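Run:
```python
from plan import *;from h import *
im,d,K,T=load("w16");h=cv2.cvtColor(im,cv2.COLOR_BGR2HSV)
m=(((h[...,0]<7)|(h[...,0]>173))&(h[...,1]>150)).astype(np.uint8);m[:170]=0;m[250:]=0;m[:,:290]=0;m[:,370:]=0
P=cloud(d,K,T);c=max(cv2.findContours(m,0,1)[0],key=cv2.contourArea);e=cv2.fitEllipse(cv2.convexHull(c));print(e,"ell@.03",ray(*e[0],K,T,.030).round(4),"hole@.034",ray(331,212,K,T,.034).round(4))
q=P[(m>0)&(d>0)];q=q[(q[:,2]>.03)&(q[:,2]<.04)];print(q.mean(0),cv2.minEnclosingCircle(q[:,:2].astype(np.float32)))
q=P[170:240,290:370].reshape(-1,3);q=q[(q[:,2]>.004)&(q[:,2]<.012)];print(len(q),cv2.minEnclosingCircle(q[:,:2].astype(np.float32)),q.mean(0))
c=np.array([*ray(*e[0],K,T,.030)[:2],.07]);plan(c,pose([0,0,-1],az(75)),-1,5)
```

```text
((331.17633056640625, 212.3395538330078), (41.21500778198242, 44.20189666748047), 175.50942993164062) ell@.03 [ 0.359  -0.2769  0.03  ] hole@.034 [ 0.3592 -0.2751  0.034 ]
[ 0.35857964 -0.27759367  0.03437819] ((0.3583138883113861, -0.27874305844306946), 0.023307176306843758)
710 ((0.361049085855484, -0.28841307759284973), 0.03984212502837181) [ 0.35995791 -0.27549818  0.00834139]
dist 0.1546 ang 0.97 need rows>=4
[[-0.2,0.0,-0.1,-0.0079,0.0027,0.0298,-1],[-0.2,0.0,-0.1,-0.0079,0.0026,0.0298,-1],[-0.2,0.0,-0.1,-0.0079,0.0025,0.0298,-1],[-0.2,0.0,-0.1,-0.0079,0.0024,0.0298,-1],[-0.2,0.0,-0.1,-0.0079,0.0023,0.0298,-1]]
```

Nut at about (0.3585, -0.2765). Descend.

Emit:
{"op": "send_rows", "data": {"steps": [[-0.2, 0, 0, -0.008, 0.0025, 0.028, -1], [-0.2, 0, 0, -0.008, 0.0025, 0.03, -1], [-0.2, 0, 0, -0.008, 0.0025, 0.03, -1], [-0.2, 0, 0, -0.008, 0.0025, 0.025, -1], [-0.2, 0, 0, -0.006, 0.002, 0.018, -1], [0, 0, 0, -0.002, 0, 0.01, -1], [0, 0, 0, 0, 0, 0.004, -1], [0, 0, 0, 0, 0, 0, -1], [0, 0, 0, 0, 0, 0, -1], [0, 0, 0, 0, 0, 0, -1]]}}

```text
time: 29.55
ee_pos: [0.3635, -0.2755, 0.0703]
eef_rot: [0.794, 0.608, 0.003, 0.004]
ft_force: [0.4, -0.3, 0.9]
width: 0.0872
```

Run:
```python
from plan import *;from h import *
s=st();plan(np.array([.3585,-.2765,.0285]),pose([0,0,-1],az(75)),-1,4)
```

```text
t29.55 p [ 0.3635 -0.2755  0.0703] z [ 0.01  -0.003 -1.   ] x [ 0.261  0.965 -0.001] F [ 0.4 -0.3  0.9] w 0.0872 q [-0.44  0.22  1.09  2.13 -0.25  0.91  0.53]
dist 0.0421 ang 0.63 need rows>=1
[[0.2,0.0,-0.0,-0.0006,-0.0013,0.0104,-1],[0.2,0.0,-0.0,-0.0006,-0.0012,0.0104,-1],[0.2,0.0,-0.0,-0.0006,-0.0012,0.0104,-1],[0.2,0.0,-0.0,-0.0006,-0.0012,0.0104,-1]]
```

Emit:
{"op": "send_rows", "data": {"steps": [[0.3, 0, 0, -0.001, -0.002, 0.013, -1], [0.3, 0, 0, -0.001, -0.002, 0.013, -1], [0, 0, 0, -0.0005, -0.001, 0.01, -1], [0, 0, 0, 0, 0, 0.004, -1], [0, 0, 0, 0, 0, 0.0005, -1], [0, 0, 0, 0, 0, 0, -1], [0, 0, 0, 0, 0, 0, 1], [0, 0, 0, 0, 0, 0, 1], [0, 0, 0, 0, 0, 0, 1], [0, 0, 0, 0, 0, 0, 1]], "force": 40}}

```text
time: 30.55
ee_pos: [0.3627, -0.2764, 0.0326]
eef_rot: [0.793, 0.609, 0.004, 0.003]
ft_force: [0.6, 0.3, 0.2]
width: 0.0625
```

Run:
```python
from plan import *
s=st()
```

```text
t30.55 p [ 0.3627 -0.2764  0.0326] z [ 0.01 -0.   -1.  ] x [0.258 0.966 0.003] F [0.6 0.3 0.2] w 0.0625 q [-0.34  0.32  1.01  2.15 -0.37  0.84  0.63]
```

Emit:
{"op": "send_rows", "data": {"steps": [[0, 0, 0, 0, -0.004, 0.003, 0.5], [0, 0, 0, 0, 0, 0, 1], [0, 0, 0, 0, 0, 0, 1], [0, 0, 0, 0, 0, 0, 1], [0, 0, 0, 0, 0, 0, 1], [0, 0, 0, 0, 0, 0, 1], [0, 0, 0, 0, 0, -0.01, 1], [0, 0, 0, 0, 0, -0.025, 1], [0, 0, 0, 0, 0, -0.035, 1], [0, 0, 0, 0, 0, -0.035, 1]]}}

```text
time: 31.55
ee_pos: [0.3534, -0.2752, 0.1346]
eef_rot: [0.794, 0.608, -0.001, -0.0]
ft_force: [1.5, 1.4, 0.2]
width: 0.0431
```

Run:
```python
from plan import *;from h import *
st();snap("wrist","w17");s=st()
Rg=pose(-D,az(98))
plan(S+D*(.030+.05+.09)+np.array([0,0,.03]),Rg,1,13)
```

```text
t31.55 p [ 0.3534 -0.2752  0.1346] z [-0.002 -0.001 -1.   ] x [ 0.261  0.965 -0.002] F [1.5 1.4 0.2] w 0.0431 q [-0.62 -0.01  1.2   2.08  0.02  1.07  0.31]
t31.60 p [ 0.3553 -0.2775  0.1396] z [ 0.007 -0.    -1.   ] x [0.263 0.965 0.001] F [ 2.  -3.7  1.9] w 0.0429 q [-0.62 -0.03  1.21  2.07  0.03  1.07  0.3 ]
dist 0.5408 ang 40.78 need rows>=12
[[-2.6,0.5,-1.7,0.0376,0.0018,-0.0177,1],[-2.6,0.5,-1.7,0.0377,0.0037,-0.0172,1],[-2.6,0.5,-1.7,0.0377,0.0056,-0.0167,1],[-2.6,0.5,-1.7,0.0376,0.0075,-0.0161,1],[-2.6,0.5,-1.7,0.0375,0.0094,-0.0154,1],[-2.6,0.5,-1.7,0.0373,0.0112,-0.0146,1],[-2.6,0.5,-1.7,0.0371,0.0129,-0.0137,1],[-2.6,0.5,-1.7,0.0368,0.0146,-0.0127,1],[-2.6,0.5,-1.7,0.0364,0.0163,-0.0117,1],[-2.6,0.5,-1.7,0.036,0.0179,-0.0106,1],[-2.6,0.5,-1.7,0.0356,0.0194,-0.0095,1],[-2.6,0.5,-1.7,0.035,0.0209,-0.0083,1],[-2.6,0.5,-1.7,0.0344,0.0222,-0.007,1]]
```

View pics/w17.png

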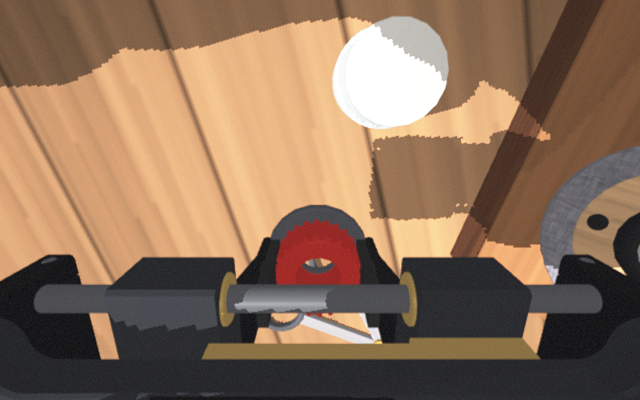

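Emit:
{"op": "send_rows", "data": {"steps": [[-1, 0, -1, 0.01, 0, -0.04, 1], [-2.6, 0.5, -1.7, 0.03, 0.003, -0.035, 1], [-2.6, 0.5, -1.7, 0.038, 0.0055, -0.025, 1], [-2.6, 0.5, -1.7, 0.038, 0.0075, -0.02, 1], [-2.6, 0.5, -1.7, 0.0375, 0.0095, -0.018, 1], [-2.6, 0.5, -1.7, 0.037, 0.011, -0.015, 1], [-2.6, 0.5, -1.7, 0.037, 0.013, -0.012, 1], [-2.6, 0.5, -1.7, 0.037, 0.0145, -0.01, 1], [-2.6, 0.5, -1.7, 0.036, 0.016, -0.01, 1], [-2.6, 0.5, -1.7, 0.036, 0.018, -0.008, 1]]}}

```text
time: 32.6
ee_pos: [0.4689, 0.0487, 0.3579]
eef_rot: [0.685, 0.694, 0.166, 0.146]
ft_force: [1.6, -0.2, -0.9]
width: 0.0432
```

Run:
```python
from plan import *;from h import *
s=st()
Rg=pose(-D,az(98))
plan(S+D*(.030+.05+.075),Rg,1,6)
```

```text
t32.60 p [0.4689 0.0487 0.3579] z [ 0.431  0.031 -0.902] x [-0.02   0.999  0.025] F [ 1.6 -0.2 -0.9] w 0.0432 q [-0.64 -0.43  0.27  1.99  0.26  1.14 -0.42]
dist 0.1502 ang 10.97 need rows>=4
[[-1.4,0.3,-1.1,0.0231,0.0048,0.0084,1],[-1.4,0.3,-1.1,0.023,0.005,0.0086,1],[-1.4,0.3,-1.1,0.0228,0.0052,0.0089,1],[-1.4,0.3,-1.1,0.0227,0.0054,0.0091,1],[-1.4,0.3,-1.1,0.0225,0.0056,0.0094,1],[-1.4,0.3,-1.1,0.0223,0.0058,0.0097,1]]
```

Emit:
{"op": "send_rows", "data": {"steps": [[-1.4, 0.3, -1.1, 0.025, 0.005, 0.002, 1], [-1.4, 0.3, -1.1, 0.025, 0.005, 0.003, 1], [-1.4, 0.3, -1.1, 0.025, 0.0055, 0.005, 1], [-1.4, 0.3, -1.1, 0.022, 0.0055, 0.006, 1], [-1.4, 0.3, -1.1, 0.015, 0.005, 0.008, 1], [-1.4, 0.3, -1, 0.007, 0.003, 0.008, 1], [0, 0, 0, 0.002, 0.001, 0.003, 1], [0, 0, 0, 0, 0, 0, 1], [0, 0, 0, 0, 0, 0, 1], [0, 0, 0, 0, 0, 0, 1]]}}

```text
time: 33.6
ee_pos: [0.5049, 0.1777, 0.3461]
eef_rot: [0.627, 0.72, 0.221, 0.196]
ft_force: [0.8, 0.3, -2.4]
width: 0.0428
```

Run:
```python
from plan import *;from h import *
s=st();relw(s,.03,0);snap("wrist","w18")
im,d,K,T=load("w18");P=cloud(d,K,T);M=R.from_quat(s["eef_rot"])
Q=M.inv().apply(P.reshape(-1,3)-s["ee_pos"]).reshape(P.shape);ok=(d>0)&(np.hypot(Q[...,0],Q[...,1])<.034)&(abs(Q[...,2])<.045)
z=Q[ok][:,2];print(np.histogram(z,bins=np.arange(-.01,.042,.004)))
q=Q[ok];q=q[(q[:,2]>.015)&(q[:,2]<.03)];hh,ee=np.histogram(q[:,2],bins=np.arange(.015,.031,.001));print(hh)
print("flange x extent",np.percentile(q[:,0],[1,99]),np.percentile(q[:,1],[1,99]))
cv2.imwrite("pics/w18c.png",cv2.resize(im[120:340,180:460],None,fx=2.5,fy=2.5,interpolation=2))
plan(S+D*(.030+.05+.045),pose(-D,az(98)),1,6)
```

```text
t33.60 p [0.5049 0.1777 0.3461] z [ 0.56   0.073 -0.825] x [-0.136  0.991 -0.005] F [ 0.8  0.3 -2.4] w 0.0428 q [-0.69 -0.32  0.09  2.01  0.36  0.93 -0.6 ]
along 0.1455 lat(tool) [-0.01    0.0017  0.    ] ang 0.18 Ftool [ 0.2 -0.6  2.5]
(array([ 460, 2530,  458,  418,  505,  444,  372, 1489,  359,   59,    0,
          0]), array([-0.01 , -0.006, -0.002,  0.002,  0.006,  0.01 ,  0.014,  0.018,
        0.022,  0.026,  0.03 ,  0.034,  0.038]))
[ 95  82  76  57 175 723 534 148  72  82  57  43  14   2   0]
flange x extent [-0.01557133  0.02561358] [-0.02611906  0.02590245]
dist 0.0515 ang 0.19 need rows>=2
[[0.0,0.0,-0.0,0.0017,-0.0003,0.0084,1],[0.0,0.0,-0.0,0.0017,-0.0003,0.0084,1],[0.0,0.0,-0.0,0.0017,-0.0003,0.0084,1],[0.0,0.0,-0.0,0.0017,-0.0003,0.0084,1],[0.0,0.0,-0.0,0.0017,-0.0003,0.0084,1],[0.0,0.0,-0.0,0.0017,-0.0003,0.0084,1]]
```

View pics/w18c.png

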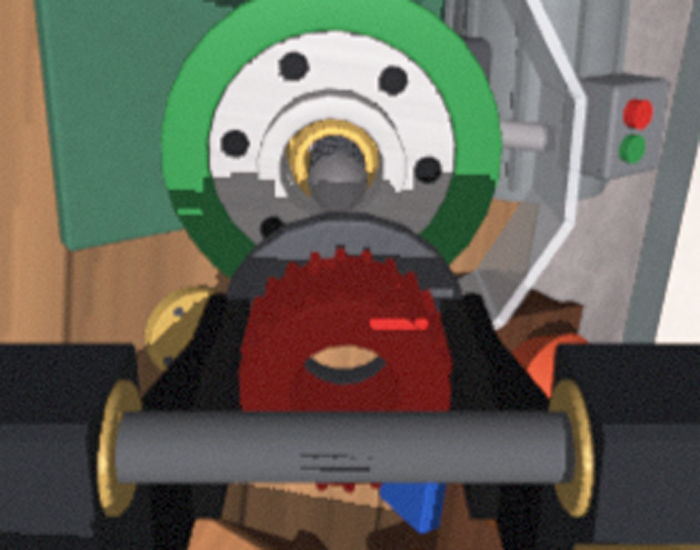

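Run:
```python
from plan import *;from h import *
im,d,K,T=load("w18");s=read_state();M=R.from_quat(s["eef_rot"]).as_matrix()
C=M.T@(T[:3,3]-s["ee_pos"])
def f(u,v,z):
    r=M.T@T[:3,:3]@np.array([(u-K[0,2])/K[0,0],(v-K[1,2])/K[1,1],1]);return (C+r*(z-C[2])/r[2])
print("flange far edge",f(180+343/2.5,120+213/2.5,.021),"left",f(180+229/2.5,120+290/2.5,.021),"right",f(180+464/2.5,120+290/2.5,.021))
print("hole far edge top",f(180+345/2.5,120+343/2.5,-.0045))
```

```text
flange far edge [ 0.02721714 -0.00016799  0.021     ] left [ 0.00852459 -0.02650504  0.021     ] right [0.00847988 0.02772909 0.021     ]
hole far edge top [ 0.00827262  0.00024986 -0.0045    ]
```

Run:
```python
from plan import *
s=st();relw(s,.029,-.003)
Rg=pose(-D,az(98));plan(S+D*(.029+.092)+Rg.apply([.003,0,0]),Rg,1,5)
```

```text
t33.65 p [0.505  0.1777 0.3462] z [ 0.56   0.073 -0.825] x [-0.136  0.991 -0.005] F [ 0.   0.2 -2.4] w 0.0431 q [-0.69 -0.32  0.09  2.01  0.36  0.93 -0.6 ]
along 0.1465 lat(tool) [-0.0131  0.0018  0.    ] ang 0.19 Ftool [ 0.2 -1.3  2. ]
dist 0.0561 ang 0.19 need rows>=2
[[0.0,0.0,-0.0,0.0026,-0.0004,0.0109,1],[0.0,0.0,-0.0,0.0026,-0.0004,0.0109,1],[0.0,0.0,-0.0,0.0026,-0.0004,0.0109,1],[0.0,0.0,-0.0,0.0026,-0.0004,0.0109,1],[0.0,0.0,-0.0,0.0026,-0.0003,0.0109,1]]
```

Emit:
{"op": "send_rows", "data": {"steps": [[0, 0, 0, 0.003, -0.0004, 0.01, 1], [0, 0, 0, 0.003, -0.0004, 0.012, 1], [0, 0, 0, 0.003, -0.0004, 0.012, 1], [0, 0, 0, 0.003, -0.0004, 0.01, 1], [0, 0, 0, 0.001, 0, 0.005, 1], [0, 0, 0, 0, 0, 0.002, 1], [0, 0, 0, 0, 0, 0, 1], [0, 0, 0, 0, 0, 0, 1], [0, 0, 0, 0, 0, 0, 1], [0, 0, 0, 0, 0, 0, 1]]}}

```text
time: 34.65
ee_pos: [0.5328, 0.1949, 0.299]
eef_rot: [0.628, 0.72, 0.221, 0.196]
ft_force: [-0.3, -0.9, -1.4]
width: 0.0429
```

Run:
```python
from plan import *;from h import *
s=st();relw(s,.029,-.003)
snap("wrist","w19");snap("scene","s19")
cv2.imwrite("pics/c19.png",np.hstack([cv2.resize(load("w19")[0][140:330,220:420],(420,400),interpolation=2),cv2.resize(load("s19")[0][160:280,335:445],(366,400),interpolation=2)]))
```

```text
t34.65 p [0.5328 0.1949 0.299 ] z [ 0.559  0.072 -0.826] x [-0.135  0.991 -0.005] F [-0.3 -0.9 -1.4] w 0.0429 q [-0.69 -0.21  0.1   2.03  0.38  0.81 -0.65]
along 0.0907 lat(tool) [ 0.0003  0.0001 -0.    ] ang 0.16 Ftool [-0.9 -1.1  0.9]
```

View pics/c19.png

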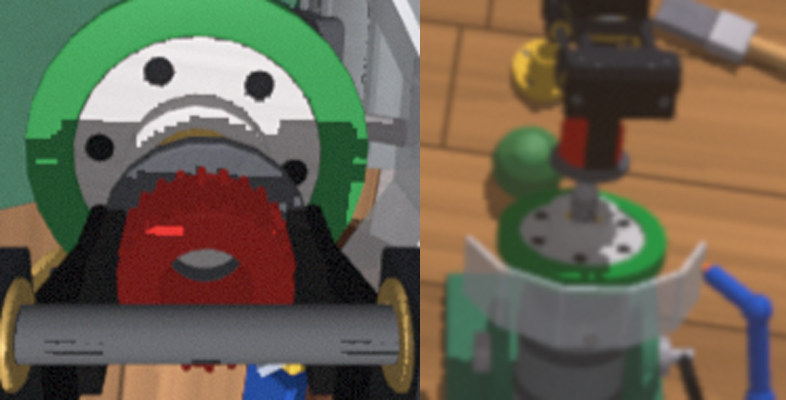

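Emit:
{"op": "send_rows", "data": {"steps": [[0, 0, 0, -0.0003, 0, 0.003, 1], [0, 0, 0, 0, 0, 0.003, 1], [0, 0, 0, 0, 0, 0.003, 1], [0, 0, 0, 0, 0, 0.003, 1], [0, 0, 0, 0, 0, 0.003, 1], [0, 0, 0, 0, 0, 0.003, 1], [0, 0, 0, 0, 0, 0.003, 1], [0, 0, 0, 0, 0, 0.003, 1], [0, 0, 0, 0, 0, 0, 1], [0, 0, 0, 0, 0, 0, 1]]}}

```text
time: 35.75
ee_pos: [0.5476, 0.1964, 0.2772]
eef_rot: [0.628, 0.72, 0.221, 0.196]
ft_force: [0.1, 0.6, -2.2]
width: 0.0427
```

Run:
```python
from plan import *
s=st();relw(s,.029,-.003)
```

```text
t35.75 p [0.5476 0.1964 0.2772] z [ 0.559  0.072 -0.826] x [-0.134  0.991 -0.005] F [ 0.1  0.6 -2.2] w 0.0427 q [-0.68 -0.17  0.11  2.04  0.39  0.75 -0.65]
along 0.0644 lat(tool) [-0.0001  0.      0.    ] ang 0.15 Ftool [ 0.5 -1.   1.9]
```

Emit:
{"op": "send_rows", "data": {"steps": [[0, 0, 0, 0, 0, 0.002, 1], [0, 0, 0, 0, 0, 0.003, 1], [0, 0, 0, 0, 0, 0.002, 1], [0, 0, 0, 0, 0, 0.002, 1], [0, 0, 0, 0, 0, 0.001, 1], [0, 0, 0, 0, 0, 0.001, 1], [0, 0, 0, 0, 0, 0.001, 1], [0, 0, 0, 0, 0, 0.001, 1], [0, 0, 0, 0, 0, 0.001, 1], [0, 0, 0, 0, 0, 0.001, 1]]}}

```text
time: 36.75
ee_pos: [0.5559, 0.1975, 0.2657]
eef_rot: [0.628, 0.72, 0.221, 0.196]
ft_force: [-22.2, -6.4, 16.7]
width: 0.043
```

Run:
```python
from plan import *
s=st();relw(s,.029,-.003)
```

```text
t36.75 p [0.5559 0.1975 0.2657] z [ 0.559  0.072 -0.826] x [-0.134  0.991 -0.004] F [-22.2  -6.4  16.7] w 0.043 q [-0.68 -0.14  0.12  2.04  0.39  0.72 -0.65]
along 0.0501 lat(tool) [-0.0001  0.0005  0.    ] ang 0.15 Ftool [ -3.5  -9.5 -26.7]
```

Contact at 50.1 mm with about 27 N. Next I'll hold briefly, release and retract.

Emit:
{"op": "send_rows", "data": {"steps": [[0, 0, 0, 0, 0, 0, 1], [0, 0, 0, 0, 0, 0, 1], [0, 0, 0, 0, 0, 0, -0.3], [0, 0, 0, 0, 0, 0, -0.4], [0, 0, 0, 0, 0, 0, -0.4], [0, 0, 0, 0, 0, 0, -0.4], [0, 0, 0, 0, 0, 0, -0.4], [0, 0, 0, 0, 0, -0.005, -0.4], [0, 0, 0, 0, 0, -0.01, -0.4], [0, 0, 0, 0, 0, -0.015, -0.4]]}}

```text
time: 37.75
ee_pos: [0.5387, 0.1952, 0.2916]
eef_rot: [0.628, 0.72, 0.221, 0.196]
ft_force: [-0.5, 0.2, 0.2]
width: 0.0609
```

Emit:
{"op": "send_rows", "data": {"steps": [[0, 0, 0, 0, 0, -0.02, -0.4], [0, 0, 0, 0, 0, -0.02, -0.4], [0, 0, 0, 0, 0, -0.02, -0.4], [0, 0, 0, 0, 0, -0.02, -0.4], [0, 0, 0, 0, 0, -0.01, -0.4], [0, 0, 0, 0, 0, 0, -0.4], [0, 0, 0, 0, 0, 0, -0.4], [0, 0, 0, 0, 0, 0, -0.4], [0, 0, 0, 0, 0, 0, -0.4], [0, 0, 0, 0, 0, 0, -0.4]]}}

```text
time: 38.75
ee_pos: [0.4843, 0.188, 0.3725]
eef_rot: [0.628, 0.719, 0.222, 0.196]
ft_force: [0.8, -0.4, 0.4]
width: 0.0609
```

Run:
```python
from plan import *;from h import *
s=st();snap("wrist","w20");snap("scene","s20");snap("top","t20")
im,d,K,T=load("w20");P=cloud(d,K,T);h=cv2.cvtColor(im,cv2.COLOR_BGR2HSV)
def pl(m,lo,hi,rmin,rmax,nm,ex):
    Q=P[m&(d>0)];a=(Q-S)@D;l=np.linalg.norm(Q-S-a[:,None]*D,axis=1);Q=Q[(l<rmax)&(l>rmin)&(a>lo)&(a<hi)]
    for k in range(5):
        c=np.median(Q,0) if k==0 else Q.mean(0);n=np.linalg.svd(Q-c)[2][2];n*=np.sign(n[2]);r=(Q-c)@n;Q=Q[abs(r)<max(2*r.std(),.001)]
    print(nm,((c-S)@n)/(D@n),"exp",ex,"ang",np.degrees(np.arccos(n@D)),len(Q),r.std())
g=(h[...,0]>45)&(h[...,0]<75)&(h[...,1]>100)
pl(g,.02,.045,.035,.068,"wheel front",.032)
pl(h[...,0]<999,.053,.064,.023,.031,"nut flange top",.058)
pl(h[...,0]<999,.078,.092,.012,.022,"nut top",.084)
cv2.imwrite("pics/c20.png",np.hstack([cv2.resize(im[80:300,180:460],(509,400),interpolation=2),cv2.resize(load("s20")[0][180:290,345:425],(291,400),interpolation=2)]))
```

```text
t38.75 p [0.4843 0.188  0.3725] z [ 0.561  0.074 -0.824] x [-0.134  0.991 -0.003] F [ 0.8 -0.4  0.4] w 0.0609 q [-0.7  -0.36  0.05  1.99  0.36  1.   -0.64]
wheel front 0.03260623141536912 exp 0.032 ang 0.5595108570713343 4559 0.0005818630241412612
nut flange top 0.05854202876338678 exp 0.058 ang 0.7312415287526925 519 0.0005617821228364507
nut top 0.08452400019579565 exp 0.084 ang 0.9048907474986211 1011 0.0005608285305132528
```

View pics/c20.png

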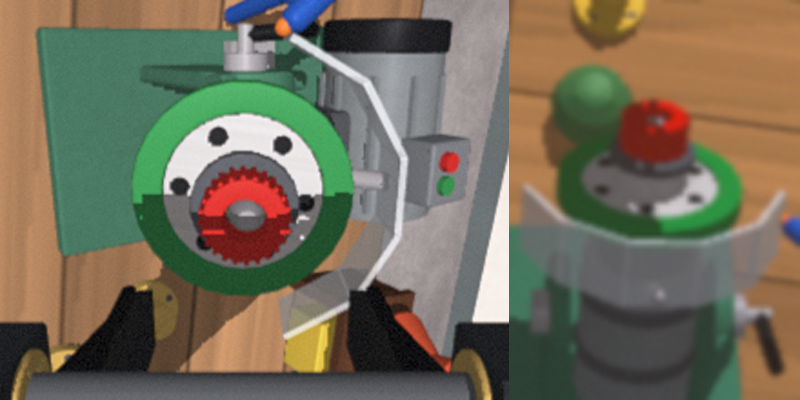

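View pics/t20.png

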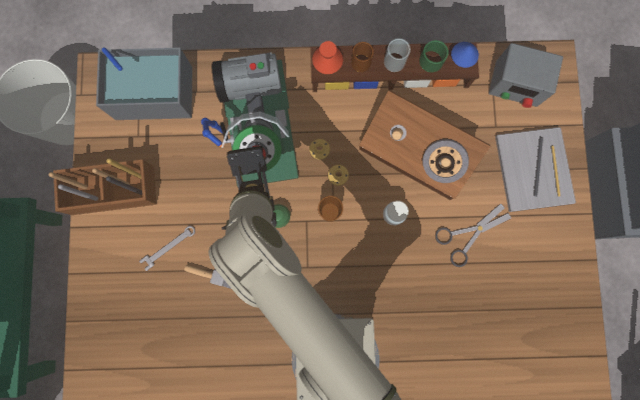

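All three parts are stacked at the expected heights, each with the same +0.5 mm bias. The bystanders are unmoved and the gripper is clear, so I'm handing in.

```bash
python3 -c "
from bench import *
print(close_job())"
```

```text
the job is handed in; nothing more can be done
None
```

I slid the rightmost brass flange onto the shoulder, then the green wheel over its boss, then the red nut onto the hub. The job was handed in at about 39 s of the 70 s allowed; `close_job()` gives no verdict.

| Face checked with the wrist depth camera | Measured from shoulder | Expected |
|---|---|---|
| Flange disc top | 14.7 mm | 14 mm |
| Wheel front | 32.6 mm | 32 mm |
| Nut flange top | 58.5 mm | 58 mm |
| Nut top | 84.5 mm | 84 mm |

- **Fit:** every face read about 0.5 mm high. That is an even offset, within the 2 mm calibration, so I put it down to my estimate of the shoulder position. The flange was checked only before the wheel covered it. The wheel and nut were square to the spindle within 1 degree.
- **Forces:** the wrist force at the end of the last push was about 19 N for the wheel and 29 N for the nut. I took no reading during the flange's final push; just before it the flange was resting on the shoulder with only a few newtons. Readings came only at the end of each move.
- **Surroundings:** the last top and scene pictures show the tumbler, jar, shears, spanner and felt wheel in place to the eye. The paperweight and brush were partly hidden by the arm. I did not re-measure the head tilt, but the parts lie along the axis measured at the start. The gripper was open and clear.
- **What disagreed:** the first two-camera estimate put the shoulder about 9 mm too low, so I used the wrist camera's reading instead. The gripper also shifted about 3 mm sideways when it let go of the flange; the later wrist check showed the flange still seated.

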